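Release the tin from its travel rack and roll it flap-up

ROBOT

A 6-joint arm with a two-finger parallel gripper is mounted at the origin on the work surface. World frame = base frame: x ahead of the robot, y to its left, z up, the work surface at z = 0. Lengths are in m, angles in degrees, forces in N, time in s.
With the tool pointing down it reaches from about 0.35 to 0.875 m from the base axis. Payload 4.2 kg.
Tool frame: the origin (TCP) lies midway between the tips of the shut fingers; the grasp point (between the pads) lies 19 mm behind it; x points along the fingers, y is the direction in which the jaws open and shut, and the axes are right-handed (so a half turn about x gives the same grasp; the last joint's range is limited). The gripper opens to 87 mm and grips with 3 to 60 N. Pads are 19 mm wide; open, the fingers measure 117 mm over their backs; the gripper's body (75 mm by 190 mm) begins 51 mm behind the grasp point.
Start: joints at [14.817, 22.042, 0.453, 0, -68.411, -14.817], TCP at [0.625, 0, 0.223] pointing down, gripper open.
Joint ranges: [-179.83, 179.83], [-69.29, 118.12], [-61.27, 80.66], [-181.25, 117.63], [-171.15, -9.14], [-177.46, 177.46]. Speed limits (degrees/s): [159.86, 159.86, 180, 180, 180, 180].

INTERFACE

Orientations are given as a 3x3 rotation matrix whose columns are the frame's x, y, z axes.
In Python, from station import r gives the robot as it stands.
- The arm moves only by the tool play_rows, never from a script. Its argument "plan" is a list that holds one entry, the list of rows, each a list of 6 numbers: the shift along the tool's x, y, z in cm, then the turn, a rotation vector about the tool's x, y, z in units of 10 degrees (1.0 is 10 degrees). A call has 1 to 5 rows; each row is the pose to reach, as a shift and turn from the pose commanded when the call began, along the tool's axes at that moment; what a row does not reach only later rows make up. A row lasts 1/8 s, in which the tool goes at most 62.5 mm and 10.7 degrees, less where a joint would pass 70% of its speed; a pose out of reach is approached as far as the arm can. A call with a gripper value outside its range is refused whole. "hand" is the opening, from 0 (shut) to 1 (fully open), set as the call begins (left out, the last holds). The fingers move at their own pace and stop on an object; the grip force is fixed at half the most. Time passes only in rows, so rows that repeat a pose let the fingers close. It gives the time, the measured TCP pose, the force and the opening at its end, in the units of the state.
- r.sense(): the state, without advancing time (a new reading comes with each control period).
- r.capture(name): name is "scene" or "side" or "wrist"; returns (picture, depth): 384x512x3 uint8, blue, green, red; 384x512 float32, m along the optical axis (not along the pixel's ray), 0 where there is no reading.
- r.get_calibration(name): a dict with "vfov" (degrees; the focal length in pixels is half the picture's height over the tangent of half this angle, whatever the lens; pixels are square), "cx", "cy" (the principal point, pixels), "rvec" (rotation vector, rad) and "tvec" (3), from world to camera coordinates, as OpenCV has them. Camera axes: x right, y down, z forward; pixel columns grow to the right and rows downward; lengths in m; the calibration is good to about 2 mm. A picture is of the moment at which its call begins: read the wrist's pose just before it. get_calibration takes no time and is no camera call; for the wrist camera it gives the pose at the moment of the call.
- r.finish_job(): hands the job in, once; it reports no verdict.
The state is a dict: "time_s": time; "joints": joint angles; "joint_velocities": joint speeds; "effort": joint torques, N m; "tcp_pos": TCP position; "ee_rot": TCP orientation; "wrist_force": force on the tool from outside, world axes, zero at the start; "moment": the same for the moment, N m; "gripper_width": opening from 0.0 (shut) to 1.0 (fully open).
Only numpy, scipy, OpenCV 4.12 (cv2) and the standard library are available. Lean on these libraries where they do the work, as an engineer would, in place of code of your own. Each camera call takes 0.05 s, during which the arm holds its last target.

TASK

The aluminium tin lies on its side on the rubber mat under the shelf, held in for wheeling by a travel bar: slide the black-knobbed keeper outwards as far as it goes, then swing the coral-knobbed bar right round to the side of the tray, leaving both open. Then roll the tin along the mat towards the robot, out from under the shelf and never lifting it off the mat, until the coral pouring flap on its lid faces straight up, and leave it lying still there, square between the rails. Do not disturb the glasses, the bowl or the stirrer caddy.

Things in the scene. Friction and masses are not known exactly. Their poses are not given: they have to be found in the camera images.
- tray_origin (a point): Origin of the fixed pine tray, on the trolley top. x points along the lane, away from the robot's side towards the shelf end, y to the left across it, z up. 'Tray' coordinates here are in this frame, in mm. A fixed pine block (top z = 34) under the keeper covers x -70 to -20, y -160 to -80.
- mat (a point): Middle of the black rubber mat's surface, at tray (-27.5, 0, 12). The mat runs from x = -153 (front lip, top z = 27) to x = 98 (rear stop, top z = 42); the side rails' inner faces are at y = -66 and 66, their tops at z = 27.
- shelf_edge (a point): Middle of the lower front edge of the clear acrylic shelf over the rear of the lane, at tray (50, 0, 215). The board is 14 mm thick with steel edge strips, y -120 to 120, x 50 to 180, on 14 mm steel posts at x = 150, y = -100 and 100. So the tin's top at its start is reached only from the robot's side, with the tool leaning back: fingers pointing forward and down, 32 to 45 degrees from vertical.
- keeper (a joint): Slide of the keeper, m: 0 shut, 0.040 fully out; it starts at 0 to 0.006. It moves along tray -y against about 1.2 N of friction and stays where left. Its dark steel tongue stands on the robot's side of the bar's free end and blocks the bar until it is out more than 20 mm.
- keeper_knob (a point): Point on the axis of the keeper's upright black round knob (18 mm diameter, free from z = 53 to its top at z = 103); this point is 19 mm below the top, at tray (-36, -115, 84) when shut.
- bar (a joint): Swing of the travel bar, rad: 0 shut (straight across the lane in front of the tin), up to 1.75; it swings level, clockwise from above, its free end coming towards the robot and round to the left side; clear of the lane from about 1.5. Friction about 0.06 N m; it stays where left.
- bar_pivot (a point): Vertical pivot axis of the bar at tray (-20, 90, 45). The steel bar is 10 mm thick, z from 40 to 54 mm, and 172 mm long from here.
- bar_knob (a point): Point on the axis of the bar's upright coral round knob (18 mm diameter, from the bar's top at z = 54 to z = 100 mm); this point is 20 mm below the knob's top and 95 mm from the pivot axis.
- tin: Aluminium tin lying across the lane: 76 mm in diameter, 119 mm long, about 0.4 kg (varies), too thick for most grippers; a grey silicone grip sleeve covers its middle. Origin on its axis, at mid-length; its own y axis is the tin's axis. It starts near tray (54, 0, 50). Rolling 10 mm turns it 0.26 rad; sleeve and mat grip well and a slow tin stops within a few mm.
- flap (a point): Outer face of the coral flap (30 x 20 mm, flush) on the curved side of the tin's steel lid, the 35 mm at the tray -y end; a coral mark runs on 22 mm down the end face. z points straight out of the tin. The lid is screwed tight and turns with the tin. At the start z is 86 to 149 degrees from up by way of tray +x: rolling towards tray -x by that angle brings it up.
- tumbler_a: Clear tumbler, 72 mm across the rim, 95 mm tall, standing on the shelf board; origin at its base. Leave alone.
- tumbler_b: The other clear tumbler, same size, also on the shelf board; origin at its base. Leave alone.
- bowl: Coral ceramic bowl, 130 mm across, 55 mm tall, right of the tray; origin at its base. Leave alone.
- caddy: Round stirrer caddy, 124 mm across, steel stirrers up to 205 mm high, left of the tray; origin at its base. Leave alone.

How it is judged:
By the outcome, as a careful person would: the job done as asked, in the order asked, and still so for the second after the job is handed in, with the robot touching nothing.
It also fails if it takes over 72 s, if anything falls off the work surface, if the arm or the gripper's body presses on something with over 40 N, if the wrist force passes 120 N, or if a joint passes its speed limit or range.

## Working session

There is one attempt and no reset: what is moved stays moved. The work goes in short steps, Python scripts to look and compute and a tool call to move; the robot and the scene stay as the last step left them, time stands still between calls to the robot, and variables do not carry over. Pictures are saved under pics/ and viewed, and the job is handed in when it is done.

Besides the shell and the picture viewer there is one more tool, called after "Request:" by a JSON object that holds its "api" and its "payload", one argument or row to a line. play_rows: Moves the arm, as the interface text tells. Its arguments: {"type":"object","properties":{"plan":{"type":"array","items":{"type":"array","items":{"type":"array","items":{"type":"number"}}}},"hand":{"type":"number"}},"required":["plan"]}

```bash
ls; mkdir -p pics; python3 - <<'E'
from station import r
import cv2
s=r.sense(); print(s)
for n in ["scene","side","wrist"]:
    c=r.get_calibration(n); print(n,c)
    p,d=r.capture(n); cv2.imwrite(f"pics/{n}0.png",p)
    import numpy as np; np.save(f"pics/{n}0.npy",d)
E
```

```text
pics
{'time_s': 0.0, 'joints': array([ 1.48162342e+01,  2.20891354e+01,  3.77601406e-01, -3.12590412e-02,
       -6.84113698e+01, -1.48166121e+01]), 'joint_velocities': array([-0.05080317, -0.0426502 , -0.04484745,  0.02029905, -0.02210761,
        0.02233565]), 'effort': array([ 5.69075401e-04, -3.90661991e+01,  1.87403029e+01,  4.22001421e+00,
        1.09914420e-02, -1.81494070e-04]), 'tcp_pos': array([6.24371497e-01, 2.02502202e-05, 2.21455989e-01]), 'ee_rot': array([[-2.20342976e-03, -9.99997551e-01,  2.07812313e-04],
       [-5.80908936e-05,  2.07940816e-04,  9.99999977e-01],
       [-9.99997571e-01,  2.20341763e-03, -5.85489343e-05]]), 'wrist_force': array([0.24110147, 0.05006159, 0.22191074]), 'moment': array([ 0.03036492,  0.0243612 , -0.04167345]), 'gripper_width': 1.0029828792538145}
scene {'vfov': 53.071369976928636, 'cx': 253.3624702227595, 'cy': 187.71288069598924, 'rvec': array([ 2.40630577,  0.10735576, -0.03498096]), 'tvec': array([-0.62704011,  0.0712943 ,  1.25319786])}
side {'vfov': 54.042036509426225, 'cx': 259.45347109532827, 'cy': 194.46481525271335, 'rvec': array([ 2.30576688, -0.62995485,  0.25912195]), 'tvec': array([-0.53304168,  0.36201602,  0.74988597])}
wrist {'vfov': 66.34959429248416, 'cx': 256.06091435510945, 'cy': 185.4588748363271, 'rvec': array([1.13420237e-03, 3.10634488e+00, 4.55889667e-01]), 'tvec': array([ 0.62322846, -0.03562461,  0.39083524])}
```

View pics/scene0.png

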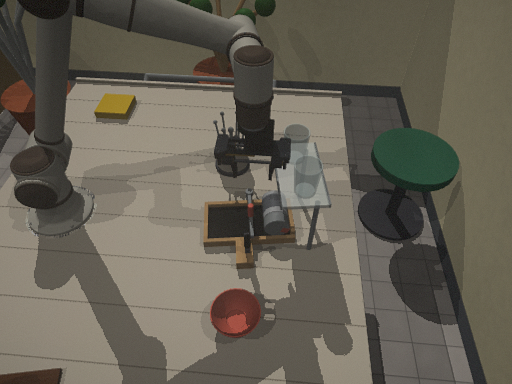

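View pics/side0.png

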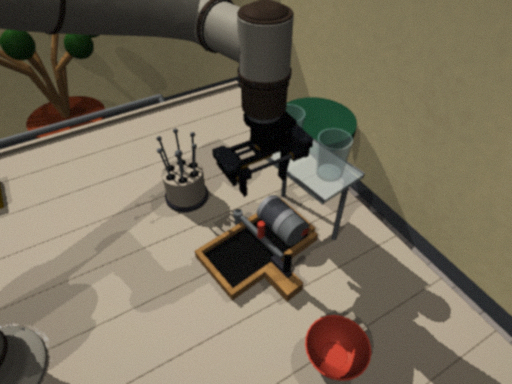

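View pics/wrist0.png

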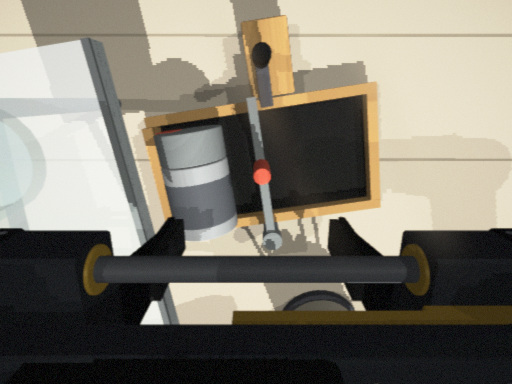

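```bash
python3 - <<'E'
import cv2
def crop(n,x0,y0,x1,y1,k):
    p=cv2.imread(f"pics/{n}0.png")[y0:y1,x0:x1]
    cv2.imwrite(f"pics/{n}0c.png",cv2.resize(p,None,fx=k,fy=k,interpolation=cv2.INTER_CUBIC))
crop("wrist",130,0,390,260,3 if 0 else 2.3)
crop("side",180,170,340,310,4.2)
crop("scene",190,175,310,275,6)
E
```

```text
(no output)
```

View pics/wrist0c.png

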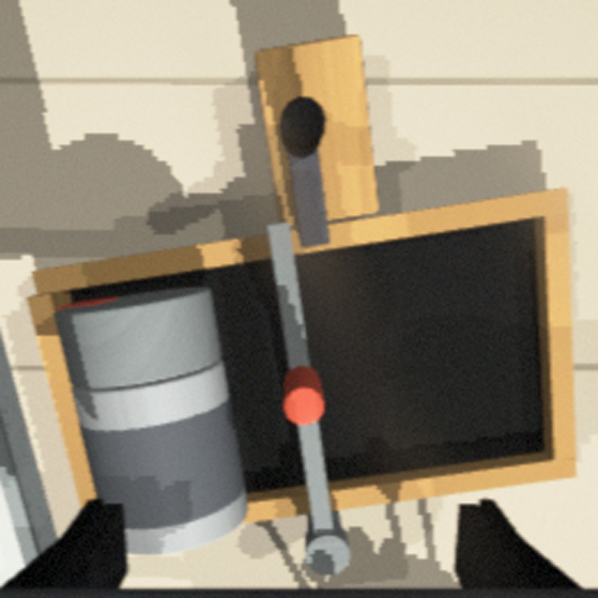

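View pics/side0c.png

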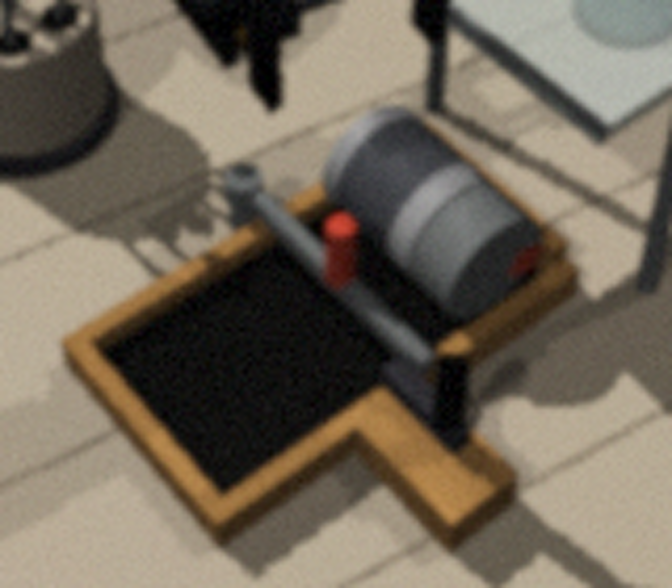

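View pics/scene0c.png

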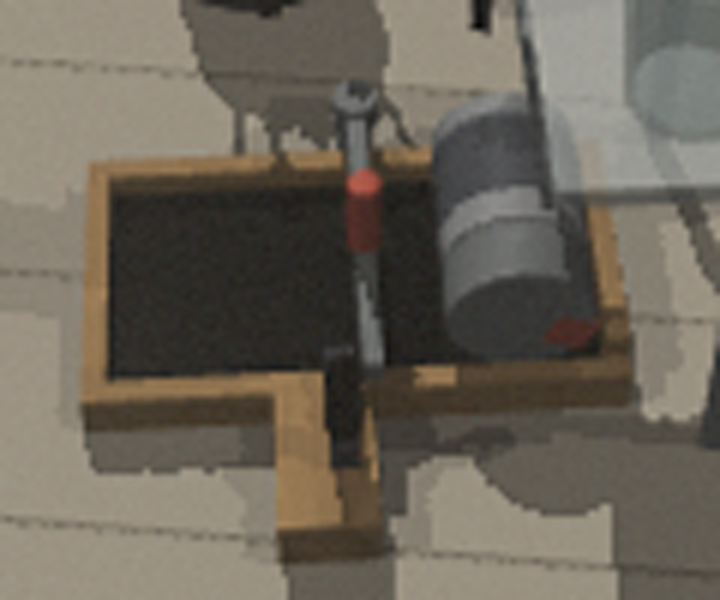

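```bash
cat > h.py <<'E'
import numpy as np, cv2
from scipy.spatial.transform import Rotation as Ro
def K(c):
    f=192/np.tan(np.radians(c['vfov'])/2); return np.array([[f,0,c['cx']],[0,f,c['cy']],[0,0,1]])
def proj(c,P): return cv2.projectPoints(np.atleast_2d(P).astype(float),c['rvec'],c['tvec'],K(c),None)[0][:,0]
def campos(c): return -cv2.Rodrigues(c['rvec'])[0].T@np.array(c['tvec'])
def ray(c,uv):
    v=np.linalg.inv(K(c))@[uv[0],uv[1],1]; return cv2.Rodrigues(c['rvec'])[0].T@v
def T(p,P): # tray mm -> world
    x,y,z,a=p; P=np.atleast_2d(P)/1000; R=Ro.from_euler('z',a).as_matrix(); return P@R.T+[x,y,z]
E
cat > fit.py <<'E'
from station import r
from h import *
from scipy.optimize import least_squares
C={n:r.get_calibration(n) for n in ["scene","side","wrist"]}
sc={"scene":(6,190,175),"side":(4.2,180,170),"wrist":(2.3,130,0)}
obs=[("scene",(112,181),(-153,66,27)),("scene",(108,380),(-153,-66,27)),("scene",(280,528),(-70,-160,34)),("scene",(380,528),(-20,-160,34)),("scene",(364,184),(-20,-5,100)),
("side",(455,528),(-70,-160,34)),("side",(513,480),(-20,-160,34)),("side",(355,420),(-70,-80,34)),("side",(222,490),(-153,-66,27)),("side",(108,347),(-153,66,27)),("side",(341,222),(-20,-5,100)),
("wrist",(543,217),(-153,-66,27)),("wrist",(553,460),(-153,66,27)),("wrist",(258,52),(-20,-160,34)),("wrist",(358,38),(-70,-160,34)),("wrist",(376,212),(-70,-80,34)),("wrist",(304,404),(-20,-5,100))]
def res(p,full=False):
    o=[]
    for n,uv,P in obs:
        k,ox,oy=sc[n]; o.append(proj(C[n],T(p,P))[0]-((np.array(uv)+.5)/k-.5+[ox,oy]))
    return np.array(o) if full else np.array(o).ravel()
s=least_squares(res,[.7,-.1,0,0.1],loss='soft_l1')
print(s.x,np.degrees(s.x[3]))
for o,e in zip(obs,res(s.x,True)): print(o[0],o[2],e.round(2))
np.save('tray.npy',s.x)
for n in C: print(n,campos(C[n]))
E
python3 fit.py
```

```text
[ 0.63792192  0.00536123 -0.0032751   0.14645633] 8.391329634338506
scene (-153, 66, 27) [-0.6  -0.92]
scene (-153, -66, 27) [-0.83 -0.21]
scene (-70, -160, 34) [-1.03 -0.14]
scene (-20, -160, 34) [-0.08 -1.01]
scene (-20, -5, 100) [-0.35 -0.61]
side (-70, -160, 34) [-1.85  0.25]
side (-20, -160, 34) [ 0.6  -0.74]
side (-70, -80, 34) [-0.79  1.95]
side (-153, -66, 27) [-1.09  2.51]
side (-153, 66, 27) [-5.41 -0.56]
side (-20, -5, 100) [-0.93  1.58]
wrist (-153, -66, 27) [-1.04 -0.15]
wrist (-153, 66, 27) [-1.22 -0.44]
wrist (-20, -160, 34) [-2.68 -0.16]
wrist (-70, -160, 34) [ 0.06 -1.71]
wrist (-70, -80, 34) [0.46 0.39]
wrist (-20, -5, 100) [-1.19  0.53]
scene [ 0.68884321 -0.72833732  0.98172646]
side [ 0.32367979 -0.49362078  0.79315062]
wrist [ 0.62402657 -0.0784465   0.38345334]
```

```bash
cat > ov.py <<'E'
from station import r
from h import *
p=np.load('tray.npy')
sc={"scene":(6,190,175,120,100),"side":(4.2,180,170,160,140),"wrist":(2.3,130,0,260,260)}
L=[[(-153,-66,27),(-153,66,27),(98,66,27),(98,-66,27),(-153,-66,27)],[(-153,-66,12),(-153,66,12),(98,66,12),(98,-66,12),(-153,-66,12)],[(-70,-80,34),(-70,-160,34),(-20,-160,34),(-20,-80,34)],[(-36,-115,53),(-36,-115,103)],[(-20,-5,54),(-20,-5,100)],[(-20,90,54),(-20,-82,54)],[(50,-120,215),(50,120,215)]]
for n,(k,ox,oy,w,h) in sc.items():
    c=r.get_calibration(n)
    im=cv2.resize(cv2.imread(f"pics/{n}0.png")[oy:oy+h,ox:ox+w],None,fx=k,fy=k,interpolation=cv2.INTER_CUBIC)
    for l in L:
        uv=((proj(c,T(p,l))-[ox,oy]+.5)*k-.5).round().astype(np.int32); cv2.polylines(im,[uv.reshape(-1,1,2)],False,(0,255,0),1)
    cv2.imwrite(f"pics/{n}ov.png",im)
E
python3 ov.py
```

```text
(no output)
```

View pics/sideov.png

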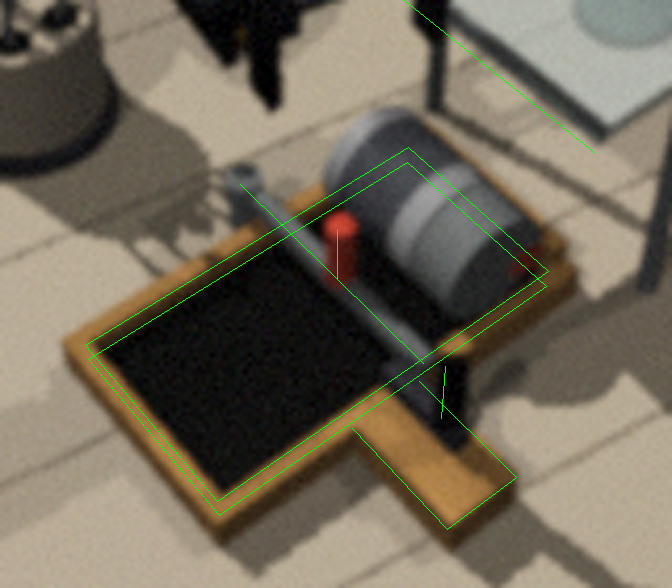

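View pics/wristov.png

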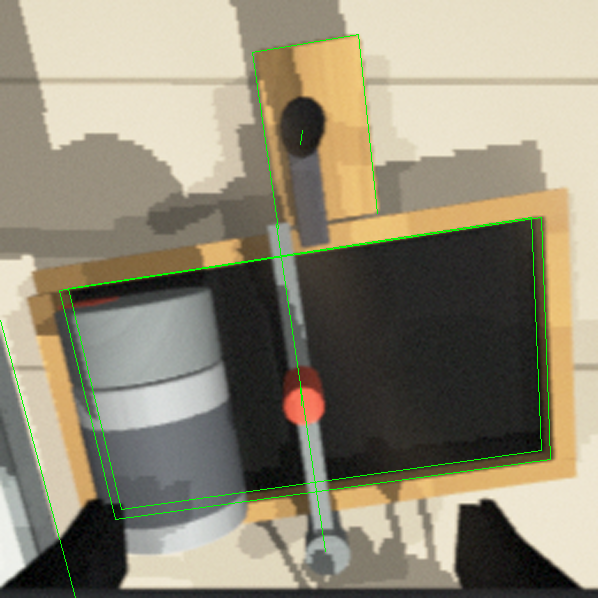

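View pics/sceneov.png

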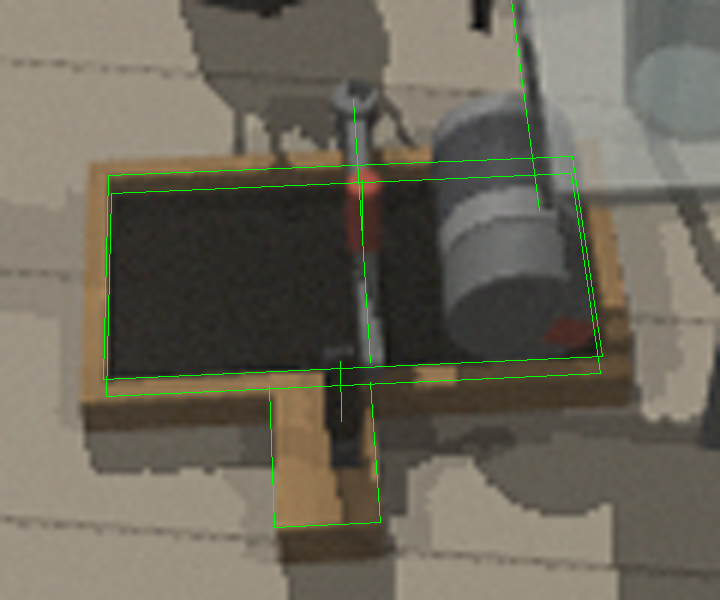

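```bash
cat > fit2.py <<'E'
exec(open('fit.py').read().split("s=least_squares")[0])
obs=[o for o in obs if not(o[0]=="side" and o[2]==(-153,66,27))]
obs+=[("side",(103,338),(-153,66,27)),("side",(601,137),(50,-120,215)),("scene",(553,207),(50,-120,215)),("wrist",(55,560),None),("scene",(356,98),(-20,90,60)),("side",(241,176),(-20,90,60)),("wrist",(327,553),(-20,90,60)),("side",(432,365),(-20,-82,54)),("scene",(372,365),(-20,-82,54)),("wrist",(280,226),(-20,-82,54))]
obs=[o for o in obs if o[2]]
ns=list(C)
def res(p,full=False):
    o=[]
    for n,uv,P in obs:
        k,ox,oy=sc[n]; o.append(proj(C[n],T(p[:4],P))[0]+p[4+2*ns.index(n):6+2*ns.index(n)]-((np.array(uv)+.5)/k-.5+[ox,oy]))
    return np.array(o) if full else np.r_[np.array(o).ravel(),p[4:]/1.5,p[2]/.002]
s=least_squares(res,np.r_[.64,0,0,.14,np.zeros(6)],loss='soft_l1')
print(s.x.round(4),np.degrees(s.x[3]))
for o,e in zip(obs,res(s.x,True)): print(o[0],o[2],e.round(2))
np.save('tray.npy',s.x[:4])
E
python3 fit2.py
```

```text
[ 0.6381  0.006  -0.0035  0.146   0.5428  0.6315  1.2679 -0.8943  1.1442
 -0.431 ] 8.363266943015883
scene (-153, 66, 27) [ 0.05 -0.42]
scene (-153, -66, 27) [-0.19  0.27]
scene (-70, -160, 34) [-0.42  0.33]
scene (-20, -160, 34) [ 0.53 -0.53]
scene (-20, -5, 100) [ 0.28 -0.1 ]
side (-70, -160, 34) [-0.7  -0.86]
side (-20, -160, 34) [ 1.75 -1.82]
side (-70, -80, 34) [0.4  0.86]
side (-153, -66, 27) [0.11 1.39]
side (-20, -5, 100) [0.27 0.52]
wrist (-153, -66, 27) [-0.16  0.04]
wrist (-153, 66, 27) [-0.36 -0.41]
wrist (-20, -160, 34) [-1.64  0.1 ]
wrist (-70, -160, 34) [ 1.05 -1.42]
wrist (-70, -80, 34) [1.42 0.56]
wrist (-20, -5, 100) [-0.25  0.66]
side (-153, 66, 27) [-2.98  0.49]
side (50, -120, 215) [-0.63  2.58]
scene (50, -120, 215) [-1.72  0.94]
scene (-20, 90, 60) [ 0.09 -0.59]
side (-20, 90, 60) [ 1.01 -0.74]
wrist (-20, 90, 60) [0.12 1.18]
side (-20, -82, 54) [-0.99 -1.52]
scene (-20, -82, 54) [ 0.36 -0.06]
wrist (-20, -82, 54) [-0.54 -0.67]
```

```bash
cat >> h.py <<'E'
def unp(c,d,u,v):
    return campos(c)+ray(c,(u,v))*d
def inv(p,W):
    R=Ro.from_euler('z',p[3]).as_matrix(); return (np.atleast_2d(W)-p[:3])@R*1000
E
python3 - <<'E'
from station import r
from h import *
p=np.load('tray.npy')
for n,pts in {"scene":[(225,222),(240,250),(244,255),(200,270),(272,210),(264,205)],"wrist":[(330,90),(265,30),(340,40),(262,172),(248,110),(195,148),(261,50)],"side":[(240,255),(280,280),(300,225)]}.items():
    c=r.get_calibration(n); d=np.load(f"pics/{n}0.npy")
    for u,v in pts: w=unp(c,d[v,u],u,v); print(n,(u,v),w.round(4),inv(p,w).round(1))
E
```

```text
scene (225, 222) [ 0.5409 -0.0104  0.0121] [[-98.6  -2.1  15.5]]
scene (240, 250) [ 0.601  -0.1214  0.0317] [[ -55.2 -120.6   35.1]]
scene (244, 255) [ 0.6147 -0.1403  0.0369] [[ -44.4 -141.4   40.3]]
scene (200, 270) [ 0.4916 -0.1806  0.0033] [[-172.1 -163.3    6.8]]
scene (272, 210) [ 0.6888 -0.7283  0.9817] [[ -56.6 -733.9  985.2]]
scene (264, 205) [0.6599 0.0232 0.0684] [[24.1 13.9 71.9]]
wrist (330, 90) [ 0.5381 -0.0865  0.0276] [[-112.4  -77.    31. ]]
wrist (265, 30) [ 0.6138 -0.1478  0.033 ] [[ -46.5 -148.6   36.5]]
wrist (340, 40) [ 0.5238 -0.1435  0.0007] [[-134.8 -131.3    4.1]]
wrist (262, 172) [ 0.6176 -0.0074  0.0999] [[-22.2 -10.2 103.3]]
wrist (248, 110) [ 0.6329 -0.0642  0.0265] [[-15.4 -68.7  29.9]]
wrist (195, 148) [ 0.6857 -0.029   0.0858] [[ 42.  -41.6  89.2]]
wrist (261, 50) [ 0.6192 -0.118   0.1041] [[ -36.8 -119.9  107.5]]
side (240, 255) [ 0.5604 -0.0049  0.0145] [[-78.5   0.6  18. ]]
side (280, 280) [ 0.5994 -0.126   0.0373] [[ -57.5 -125.    40.8]]
side (300, 225) [ 0.7081 -0.0439  0.0815] [[ 61.9 -59.5  84.9]]
```

```bash
sed -i 's#p\[2\]/.002#p[2]/.0002#' fit2.py; python3 fit2.py | head -2; python3 - <<'E'
from station import r
from h import *
p=np.load('tray.npy')
for n in ["scene","side"]:
    c=r.get_calibration(n); d=np.load(f"pics/{n}0.npy")
    v,u=np.mgrid[0:384,0:512]; m=d>0
    R=cv2.Rodrigues(c['rvec'])[0]; f=K(c)[0,0]
    cam=np.stack([(u-c['cx'])/f*d,(v-c['cy'])/f*d,d],-1)[m]
    W=cam@R+campos(c); t=inv(p,W); np.save(f'pics/{n}pc.npy',t)
    # caddy region
    s=t[(t[:,1]>110)&(t[:,1]<350)&(t[:,0]>-200)&(t[:,0]<220)&(t[:,2]>15)&(t[:,2]<210)]
    H,_,_=np.histogram2d(s[:,0],s[:,1],bins=[np.arange(-200,221,20),np.arange(110,351,20)]); 
    Z=np.zeros_like(H)
    for a in s:
        i,j=int((a[0]+200)//20),int((a[1]-110)//20); Z[min(i,20),min(j,11)]=max(Z[min(i,20),min(j,11)],a[2])
    print(n,'rows x -200.., cols y 110..'); print(Z.astype(int))
E
```

```text
[ 6.3790e-01  6.6000e-03 -1.0000e-04  1.4730e-01  6.1140e-01  1.4340e+00
  1.4141e+00 -3.8400e-02  5.4680e-01 -9.5270e-01] 8.441795295239434
scene rows x -200.., cols y 110..
[[  0   0   0   0   0   0   0   0   0   0   0   0]
 [  0   0   0   0   0   0   0   0   0   0   0   0]
 [  0   0   0   0   0   0   0   0   0   0   0   0]
 [  0   0   0   0   0   0  20 204   0   0   0   0]
 [  0   0   0   0   0  43  43 205   0 202   0   0]
 [  0   0   0   0   0 205   0   0   0 203 204   0]
 [  0   0   0   0   0  50   0 173 169  96 100   0]
 [  0   0   0   0   0 203 166 100 101 200 201   0]
 [  0   0   0   0   0  78 100 133 133  99  97   0]
 [  0   0   0   0   0   0   0  50   0   0   0   0]
 [  0   0   0   0   0   0   0   0   0   0   0   0]
 [  0   0   0   0   0   0   0   0   0   0   0   0]
 [  0   0   0   0   0   0   0   0   0   0   0   0]
 [  0   0   0   0   0   0   0   0   0   0   0   0]
 [  0   0   0   0   0   0   0   0   0   0   0   0]
 [  0   0   0   0   0   0   0   0   0   0   0   0]
 [  0   0   0   0   0   0   0   0   0   0   0   0]
 [  0   0   0   0   0   0   0   0   0   0   0   0]
 [  0  
[... 551 characters left out ...]
  0   0 206 204 102 102 203 207   0]
 [  0   0   0   0   0 203 101 208 205 101 101   0]
 [  0   0   0   0   0   0  98 202 206   0   0   0]
 [  0   0   0   0   0   0   0   0   0   0   0   0]
 [  0   0   0   0   0   0   0   0   0   0   0   0]
 [  0   0   0   0   0   0   0   0   0   0   0   0]
 [  0   0   0   0   0   0   0   0   0   0   0   0]
 [  0   0   0   0   0   0   0   0   0   0   0   0]
 [  0   0   0   0   0   0   0   0   0   0   0   0]
 [  0   0   0   0   0   0   0   0   0   0   0   0]
 [  0   0   0   0   0   0   0   0   0   0   0   0]
 [  0   0   0   0   0   0   0   0   0   0   0   0]
 [  0   0   0   0   0   0   0   0   0   0   0   0]
 [  0   0   0   0   0   0   0   0   0   0   0   0]]
```

```bash
python3 - <<'E'
import cv2
for n,(x0,y0,x1,y1,k) in {"scene":(195,95,345,245,4),"side":(140,90,370,270,3)}.items():
    cv2.imwrite(f"pics/{n}0d.png",cv2.resize(cv2.imread(f"pics/{n}0.png")[y0:y1,x0:x1],None,fx=k,fy=k,interpolation=cv2.INTER_CUBIC))
E
```

```text
(no output)
```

View pics/side0d.png

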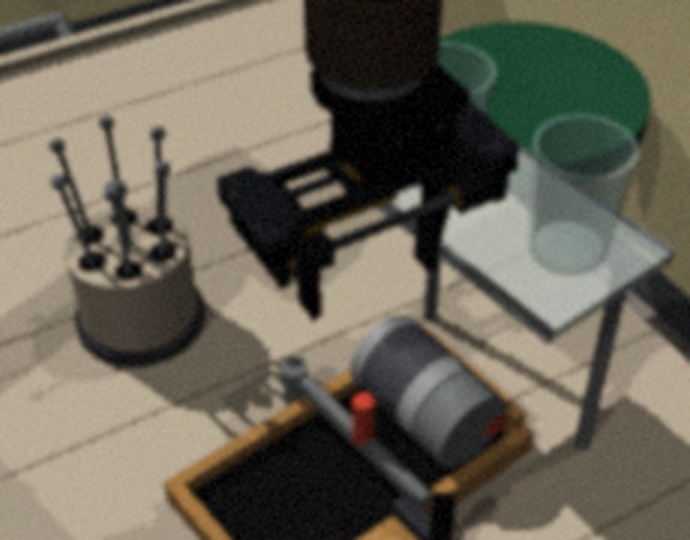

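View pics/scene0d.png

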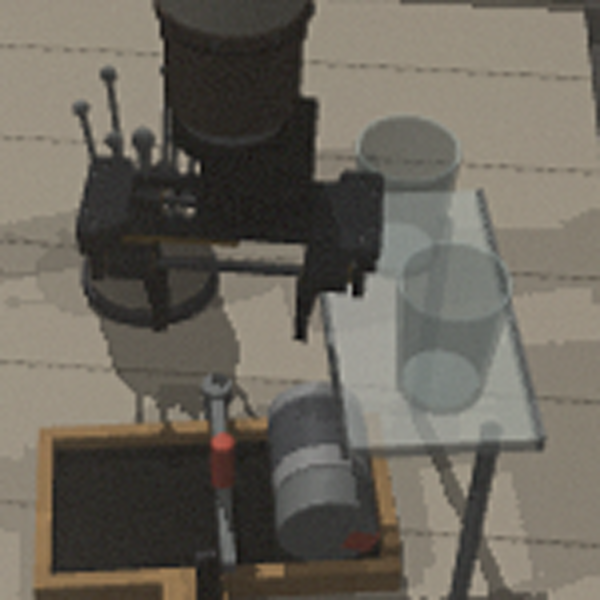

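```bash
python3 - <<'E'
from h import *
p=np.load('tray.npy'); print(p)
for n in ["scene","side"]:
    W=T(p,np.load(f'pics/{n}pc.npy'))
    s=W[(abs(W[:,0]-.624)<.15)&(abs(W[:,1])<.12)&(W[:,2]>.225)&(W[:,2]<.6)]
    for z in np.arange(.22,.56,.02):
        q=s[(s[:,2]>=z)&(s[:,2]<z+.02)]
        if len(q): print(n,round(z,2),len(q),((q.min(0)-[.624,0,0])*1000).round(),((q.max(0)-[.624,0,0])*1000).round())
E
```

```text
[ 6.37883455e-01  6.58705184e-03 -5.56241336e-05  1.47337123e-01]
scene 0.22 804 [ -50. -109.  225.] [150. 100. 240.]
scene 0.24 155 [-52. -81. 240.] [149.  68. 260.]
scene 0.26 247 [-54. -82. 260.] [150. 105. 280.]
scene 0.28 397 [-83. -83. 280.] [150. 108. 300.]
scene 0.3 908 [-89. -85. 300.] [150. 108. 320.]
scene 0.32 1157 [-93. -86. 320.] [150. 110. 340.]
scene 0.34 200 [-15. -30. 340.] [ 52.  11. 360.]
scene 0.36 77 [-15. -29. 360.] [ 52.  12. 379.]
scene 0.38 337 [-33. -42. 380.] [ 52.  34. 400.]
scene 0.4 144 [-36. -41. 400.] [ 41.   3. 420.]
scene 0.42 236 [-36. -43. 420.] [ 42.  -2. 440.]
scene 0.44 250 [-35. -44. 440.] [ 42.  -3. 460.]
scene 0.46 213 [-37. -46. 460.] [ 44.  -4. 480.]
scene 0.48 338 [-43. -49. 480.] [ 48.   7. 500.]
scene 0.5 328 [-94. -45. 500.] [ 44. 118. 520.]
scene 0.52 496 [-145.  -45.  520.] [ 44. 114. 540.]
scene 0.54 783 [-149.  -45.  540.] [ 45. 116. 560.]
scene 0.56 1176 [-150.  -45.  560.] [ 44. 120. 580.]
side 0.22 1417 [ -51. -108.  225.] [150. 119. 240.]
side 0.24 271 [-54. -79. 240.] [150.  10. 260.]
side 0.26 266 [-55. -80. 260.] [150.  10. 280.]
side 0.28 371 [-86. -82. 280.] [150.  95. 300.]
side 0.3 1216 [-91. -85. 300.] [149. 105. 320.]
side 0.32 1715 [-93. -84. 320.] [149. 106. 340.]
side 0.34 377 [-16. -28. 340.] [ 52.  23. 360.]
side 0.36 195 [-16. -27. 360.] [ 50.  20. 378.]
side 0.38 402 [-36. -40. 380.] [ 52.  17. 400.]
side 0.4 347 [-37. -40. 400.] [ 35.  22. 420.]
side 0.42 441 [-39. -41. 420.] [ 33.  18. 440.]
side 0.44 477 [-38. -42. 440.] [ 34.  14. 460.]
side 0.46 454 [-40. -43. 460.] [ 33.  13. 479.]
side 0.48 661 [-58. -47. 480.] [ 42. 102. 500.]
side 0.5 946 [-90. -44. 500.] [ 35. 120. 520.]
side 0.52 1485 [-150.  -44.  520.] [ 35. 119. 540.]
side 0.54 2008 [-150.  -44.  540.] [ 36. 113. 560.]
side 0.56 2105 [-150.  -44.  560.] [ 37. 120. 580.]
```

```bash
cat >> h.py <<'E'
PT=np.array([0.6379,0.0066,0.0,0.1473])
def Rt(tilt=0,yaw=0):
    """tool orient in tray frame: tilt 0: x down,y=+tray y,z=+tray x; tilt>0 leans fingers forward; yaw extra about tray z (deg)"""
    t=np.radians(tilt); x=np.array([np.sin(t),0,-np.cos(t)]); y=np.array([0,1.,0]); z=np.cross(x,y)
    return Ro.from_euler('z',yaw,degrees=True).as_matrix()@np.stack([x,y,z],1)
Rz=Ro.from_euler('z',PT[3]).as_matrix()
def pose(s): return inv(PT,s['tcp_pos'])[0], Rz.T@s['ee_rot']
def rel(s,tgt,R=None,n=1,frm=None):
    """rows from state to tray target (mm)"""
    P,R0=pose(s) if frm is None else frm
    R=R0 if R is None else R
    d=R0.T@(np.array(tgt,float)-P)/10; rv=Ro.from_matrix(R0.T@R).as_rotvec(degrees=True)/10
    return [[round(float(q),2) for q in np.r_[d*f,rv*f]] for f in np.linspace(0,1,n+1)[1:]]
def show(s=None):
    from station import r
    s=s or r.sense(); P,R=pose(s)
    print('t',round(s['time_s'],2),'tray',P.round(1),'x',R[:,0].round(3),'y',R[:,1].round(3),'F(tray)',(Rz.T@s['wrist_force']).round(1),'w',round(s['gripper_width'],3)); return s
E
python3 - <<'E'
from h import *
s=show()
a=rel(s,(-80,-60,200),n=2); print(a)
P,R=pose(s)
print(rel(s,(-36,-118,140),Rt(),n=8)[-1])
print(rel(None,(-36,-118,65),Rt(),n=2,frm=(np.array([-36,-118,140]),Rt())))
E
```

```text
t 0.15 tray [-14.2  -4.6 221.7] x [-0.002  0.    -1.   ] y [-0.989  0.147  0.002] F(tray) [-0.8  0.2 -0.3] w 1.0
[[1.09, 2.85, -3.23, 0.0, 0.0, 0.0], [2.18, 5.69, -6.45, 0.0, 0.0, 0.0]]
[8.17, 0.48, -11.54, 8.16, -0.01, -0.01]
[[3.75, 0.0, 0.0, 0.0, 0.0, 0.0], [7.5, 0.0, 0.0, 0.0, 0.0, 0.0]]
```

Request:
{"api": "play_rows", "payload": {
  "plan": [
    [[1,2.9,-3.2,0,0,0],[2.2,5.7,-6.4,0,0,0],[3,5,-8,1,0,0],[4,4,-10,2,0,0],[5,3,-11.5,3,0,0]]
  ],
  "hand": 1
}}

```text
time_s: 0.78
tcp_pos: [0.5949, -0.1157, 0.1721]
ee_rot: [[-0.0, -0.863, 0.505], [0.0, 0.505, 0.863], [-1.0, 0.0, -0.0]]
wrist_force: [0.4, -0.0, -0.6]
gripper_width: 1.0
```

```bash
python3 - <<'E'
from h import *
s=show()
print(rel(s,(-36,-118,140),Rt(),n=5))
E
```

```text
t 0.78 tray [ -60.5 -114.7  172.1] x [-0.  0. -1.] y [-0.779  0.627  0.   ] F(tray) [ 0.4 -0.1 -0.6] w 1.0
[[0.64, -0.42, 0.26, 1.02, -0.0, -0.0], [1.28, -0.85, 0.51, 2.05, -0.0, -0.0], [1.92, -1.27, 0.77, 3.07, -0.0, -0.0], [2.56, -1.69, 1.02, 4.1, -0.0, -0.0], [3.2, -2.12, 1.28, 5.12, -0.0, -0.0]]
```

Request:
{"api": "play_rows", "payload": {
  "plan": [
    [[0.6,-0.4,0.3,1.02,0,0],[1.3,-0.8,0.5,2.05,0,0],[1.9,-1.3,0.8,3.07,0,0],[2.5,-1.7,1,4.1,0,0],[3.2,-2.1,1.3,5.12,0,0]]
  ]
}}

```text
time_s: 1.4
tcp_pos: [0.6196, -0.1142, 0.14]
ee_rot: [[-0.001, -0.147, 0.989], [0.0, 0.989, 0.147], [-1.0, 0.0, -0.001]]
wrist_force: [-0.2, -0.4, 0.4]
gripper_width: 0.999
```

```bash
python3 - <<'E'
from h import *
from station import r
s=show()
c=r.get_calibration("wrist"); p,d=r.capture("wrist"); cv2.imwrite("pics/w1.png",p)
print(proj(c,T(PT,[(-36,-115,103),(-36,-121,103),(-20,-5,100)])))
print(rel(s,(-36,-118,65),Rt(),n=3))
E
```

```text
t 1.4 tray [ -35.8 -116.8  140. ] x [-0.001  0.    -1.   ] y [-0.  1.  0.] F(tray) [-0.2 -0.3  0.4] w 0.999
[[257.67966119 211.85188631]
 [249.41376942 211.85333184]
 [404.01818361 230.1907054 ]]
[[2.5, -0.04, -0.0, 0.0, -0.0, -0.0], [5.0, -0.08, -0.01, 0.0, -0.0, -0.0], [7.5, -0.12, -0.01, 0.0, -0.0, -0.0]]
```

View pics/w1.png

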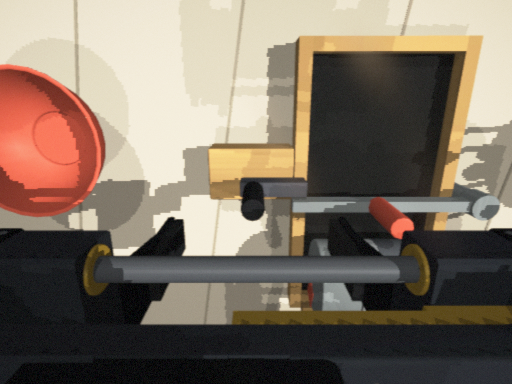

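Request:
{"api": "play_rows", "payload": {
  "plan": [
    [[2.5,0,0,0,0,0],[5,-0.1,0,0,0,0],[7.5,-0.2,0,0,0,0],[7.5,-0.2,0,0,0,0]]
  ]
}}

```text
time_s: 1.95
tcp_pos: [0.6181, -0.1163, 0.0634]
ee_rot: [[-0.005, -0.154, 0.988], [0.0, 0.988, 0.154], [-1.0, 0.001, -0.005]]
wrist_force: [1.1, 0.0, 0.1]
gripper_width: 0.999
```

Request:
{"api": "play_rows", "payload": {
  "plan": [
    [[0,0,0,0,0,0],[0,0,0,0,0,0],[0,0,0,0,0,0],[0,0,0,0,0,0],[0,0,0,0,0,0]]
  ],
  "hand": 0
}}

```text
time_s: 2.58
tcp_pos: [0.62, -0.1162, 0.0658]
ee_rot: [[0.0, -0.153, 0.988], [0.0, 0.988, 0.153], [-1.0, -0.0, 0.0]]
wrist_force: [-1.6, -0.9, 0.7]
gripper_width: 0.513
```

```bash
python3 - <<'E'
from h import *
s=show()
E
```

```text
t 2.58 tray [ -35.7 -118.8   65.8] x [ 0. -0. -1.] y [-0.006  1.    -0.   ] F(tray) [-1.7 -0.6  0.7] w 0.513
```

Request:
{"api": "play_rows", "payload": {
  "plan": [
    [[0,0,0,0,0,0],[0,0,0,0,0,0],[0,0,0,0,0,0],[0,0,0,0,0,0],[0,0,0,0,0,0]]
  ]
}}

```text
time_s: 3.2
tcp_pos: [0.62, -0.1163, 0.0655]
ee_rot: [[-0.0, -0.153, 0.988], [-0.0, 0.988, 0.153], [-1.0, -0.0, -0.0]]
wrist_force: [0.2, -0.4, 0.5]
gripper_width: 0.199
```

```bash
python3 - <<'E'
from h import *
s=show(); P,R=pose(s)
print(rel(s,P+[0,-42,0],n=4))
E
```

```text
t 3.2 tray [ -35.8 -118.9   65.5] x [-0. -0. -1.] y [-0.006  1.    -0.   ] F(tray) [ 0.1 -0.4  0.5] w 0.199
[[0.0, -1.05, -0.01, 0.0, 0.0, 0.0], [0.0, -2.1, -0.01, 0.0, 0.0, 0.0], [0.0, -3.15, -0.02, 0.0, 0.0, 0.0], [0.0, -4.2, -0.03, 0.0, 0.0, 0.0]]
```

Request:
{"api": "play_rows", "payload": {
  "plan": [
    [[0,-1,0,0,0,0],[0,-2,0,0,0,0],[0,-3,0,0,0,0],[0,-3.4,0,0,0,0],[0,-3.6,0,0,0,0]]
  ]
}}

```text
time_s: 3.82
tcp_pos: [0.6254, -0.1523, 0.0655]
ee_rot: [[-0.0, -0.152, 0.988], [0.0, 0.988, 0.152], [-1.0, 0.0, -0.0]]
wrist_force: [-0.3, 1.2, 1.3]
gripper_width: 0.196
```

Request:
{"api": "play_rows", "payload": {
  "plan": [
    [[0,-0.2,0,0,0,0],[0,-0.4,0,0,0,0],[0,-0.4,0,0,0,0]]
  ]
}}

```text
time_s: 4.2
tcp_pos: [0.6257, -0.1542, 0.0655]
ee_rot: [[-0.001, -0.153, 0.988], [0.002, 0.988, 0.153], [-1.0, 0.002, -0.001]]
wrist_force: [-1.4, 6.4, 1.8]
gripper_width: 0.195
```

```bash
python3 - <<'E'
from h import *
s=show()
E
```

```text
t 4.2 tray [ -35.7 -157.2   65.5] x [-0.001  0.002 -1.   ] y [-0.006  1.     0.002] F(tray) [-0.4  6.5  1.8] w 0.195
```

Request:
{"api": "play_rows", "payload": {
  "plan": [
    [[0,0.2,0,0,0,0],[0,0.2,0,0,0,0],[0,0.2,0,0,0,0],[0,0.2,0,0,0,0],[0,0.2,0,0,0,0]]
  ],
  "hand": 0.6
}}

```text
time_s: 4.82
tcp_pos: [0.6258, -0.1539, 0.0656]
ee_rot: [[0.0, -0.153, 0.988], [-0.0, 0.988, 0.153], [-1.0, -0.0, 0.0]]
wrist_force: [0.3, -0.3, -0.0]
gripper_width: 0.584
```

```bash
sed -i 's/^PT=.*/PT=np.array([0.6379-.0007,0.0066-.0021,0.0,0.1473])/' h.py; python3 - <<'E'
from h import *
s=show(); P,R=pose(s)
print(rel(s,P+[0,0,60],n=2))
print(rel(None,(-20,-5,130),Rt(),n=3,frm=(P+[0,0,60],R)), rel(None,(-20,-5,65),Rt(),n=3,frm=(np.array([-20,-5,130]),R)))
E
```

```text
t 4.83 tray [ -34.5 -155.1   65.6] x [ 0. -0. -1.] y [-0.006  1.    -0.   ] F(tray) [ 0.2 -0.3 -0. ] w 0.584
[[-3.0, -0.0, 0.0, 0.0, 0.0, 0.0], [-6.0, -0.0, 0.0, 0.0, 0.0, 0.0]]
[[-0.15, 5.0, 0.51, 0.01, 0.0, 0.0], [-0.3, 10.0, 1.03, 0.02, 0.0, 0.0], [-0.45, 15.0, 1.54, 0.03, 0.0, 0.0]] [[2.17, 0.0, -0.0, 0.01, 0.0, 0.0], [4.33, 0.0, -0.0, 0.02, 0.0, 0.0], [6.5, 0.0, -0.0, 0.03, 0.0, 0.0]]
```

Request:
{"api": "play_rows", "payload": {
  "plan": [
    [[-3,0,0,0,0,0],[-6,0,0,0,0,0],[-6.2,5,0.5,0,0,0],[-6.3,10,1,0,0,0],[-6.4,15,1.5,0,0,0]]
  ]
}}

```text
time_s: 5.45
tcp_pos: [0.6175, -0.002, 0.1298]
ee_rot: [[0.001, -0.152, 0.988], [0.0, 0.988, 0.152], [-1.0, -0.0, 0.001]]
wrist_force: [0.5, 0.7, 0.2]
gripper_width: 0.598
```

```bash
python3 - <<'E'
from h import *
from station import r
s=show()
c=r.get_calibration("wrist"); p,d=r.capture("wrist"); cv2.imwrite("pics/w2.png",p)
s2=r.capture("scene")[0]; cv2.imwrite("pics/s2.png",cv2.resize(s2[150:300,180:350],None,fx=4,fy=4,interpolation=cv2.INTER_CUBIC))
print(proj(c,T(PT,[(-36,-155,103),(-20,-5,100)])))
print(rel(s,(-20,-5,65),Rt(),n=3))
E
```

```text
t 5.45 tray [-20.4  -3.5 129.8] x [ 0.001 -0.    -1.   ] y [-0.006  1.    -0.   ] F(tray) [0.5 0.6 0.2] w 0.598
[[ 31.40598808 195.00343274]
 [253.0417305  216.30803852]]
[[2.16, -0.05, 0.01, 0.01, 0.0, 0.0], [4.32, -0.1, 0.02, 0.02, 0.0, 0.0], [6.48, -0.15, 0.03, 0.03, 0.0, 0.0]]
```

View pics/w2.png

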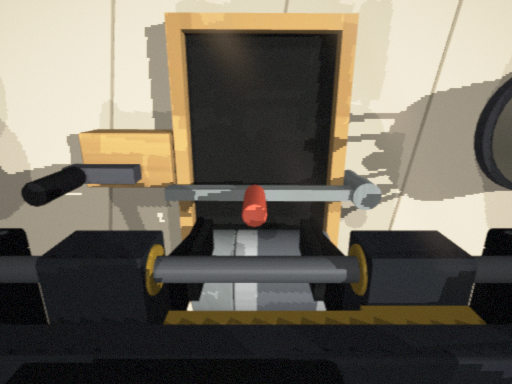

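View pics/s2.png

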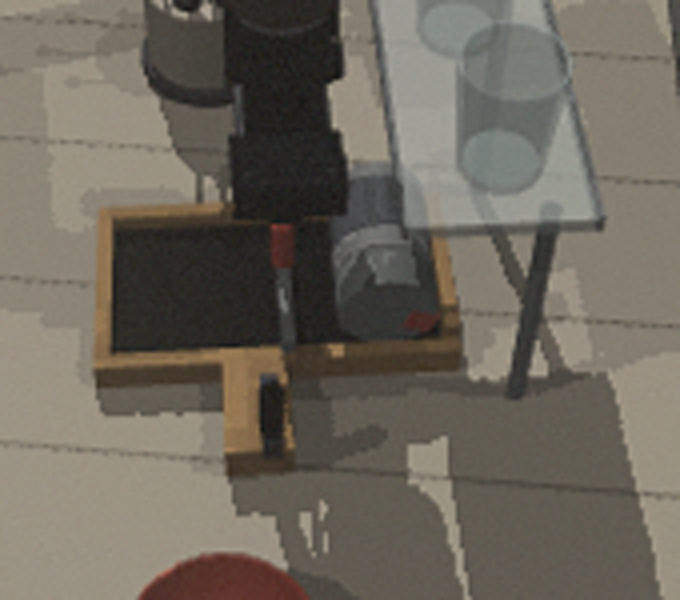

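Request:
{"api": "play_rows", "payload": {
  "plan": [
    [[2.2,0,0,0,0,0],[4.3,0,0,0,0,0],[6.5,0,0,0,0,0],[6.5,0,0,0,0,0],[6.5,0,0,0,0,0]]
  ]
}}

```text
time_s: 6.18
tcp_pos: [0.6184, -0.0035, 0.0654]
ee_rot: [[0.001, -0.153, 0.988], [-0.0, 0.988, 0.153], [-1.0, -0.0, 0.001]]
wrist_force: [0.6, -0.9, -0.0]
gripper_width: 0.599
```

Request:
{"api": "play_rows", "payload": {
  "plan": [
    [[0,0,0,0,0,0],[0,0,0,0,0,0],[0,0,0,0,0,0],[0,0,0,0,0,0],[0,0,0,0,0,0]]
  ],
  "hand": 0
}}

```text
time_s: 6.8
tcp_pos: [0.6177, -0.0035, 0.0647]
ee_rot: [[0.0, -0.153, 0.988], [-0.0, 0.988, 0.153], [-1.0, -0.0, 0.0]]
wrist_force: [0.2, -0.6, 0.9]
gripper_width: 0.194
```

```bash
python3 - <<'E'
from h import *
s=show(); P,R=pose(s)
# swing rows
piv=np.array([-20,90.]); N=25
def at(b): return np.array([-20-95*np.sin(b),90-95*np.cos(b)])
o=P-np.r_[at(0),P[2]]; print('offset',o)
for i in range(0,26):
    b=1.75*i/25; q=at(b); print(i,round(b,2),q.round(1))
E
```

```text
t 6.8 tray [-20.4  -5.1  64.7] x [ 0. -0. -1.] y [-0.006  1.    -0.   ] F(tray) [ 0.1 -0.7  0.9] w 0.194
offset [-0.41933181 -0.06597776  0.        ]
0 0.0 [-20.  -5.]
1 0.07 [-26.6  -4.8]
2 0.14 [-33.3  -4.1]
3 0.21 [-39.8  -2.9]
4 0.28 [-46.3  -1.3]
5 0.35 [-52.6   0.8]
6 0.42 [-58.7   3.3]
7 0.49 [-64.7   6.2]
8 0.56 [-70.5   9.5]
9 0.63 [-76.   13.2]
10 0.7 [-81.2  17.3]
11 0.77 [-86.1  21.8]
12 0.84 [-90.7  26.6]
13 0.91 [-95.   31.7]
14 0.98 [-98.9  37.1]
15 1.05 [-102.4   42.7]
16 1.12 [-105.5   48.6]
17 1.19 [-108.2   54.7]
18 1.26 [-110.4   60.9]
19 1.33 [-112.3   67.3]
20 1.4 [-113.6   73.9]
21 1.47 [-114.5   80.4]
22 1.54 [-115.    87.1]
23 1.61 [-114.9   93.7]
24 1.68 [-114.4  100.4]
25 1.75 [-113.5  106.9]
```

Request:
{"api": "play_rows", "payload": {
  "plan": [
    [[0,0.1,-1.3,-0.6,0,0],[0,0.4,-2.6,-1.2,0,0],[0,0.8,-3.9,-1.8,0,0],[0,1.45,-5.0,-2.4,0,0],[0,2.2,-6.1,-3,0,0]]
  ]
}}

```text
time_s: 7.42
tcp_pos: [0.5477, 0.0021, 0.0644]
ee_rot: [[-0.015, -0.627, 0.779], [-0.01, 0.779, 0.627], [-1.0, 0.002, -0.018]]
wrist_force: [-8.8, -22.2, 11.8]
gripper_width: 0.184
```

```bash
cat > sw.py <<'E'
from h import *
import sys
s=show(); P,R=pose(s)
b0=np.arctan2(-(P[0]+20),90-P[1]); print('bar',b0,'rad',np.hypot(P[0]+20,P[1]-90))
yaw=np.degrees(np.arctan2(R[1,2],R[0,2])); print('yaw',yaw)
for b,yw in zip(map(float,sys.argv[1].split(',')),map(float,sys.argv[2].split(','))):
    q=[-20-95*np.sin(b)-.3,90-95*np.cos(b),65]; print(rel(s,q,Rt(0,yw))[0])
E
python3 sw.py 0.8,.92,1.04,1.15,1.25 36,42,48,54,60
```

```text
t 7.42 tray [-88.8  10.8  64.4] x [-0.016 -0.008 -1.   ] y [-0.506  0.863  0.002] F(tray) [-12.  -20.7  11.8] w 0.184
bar 0.7155058000731457 rad 104.9366053608602
yaw 30.36668435717708
[-0.07, 1.1, 0.69, -0.56, -0.1, -0.01]
[-0.06, 2.22, 0.49, -1.16, -0.1, -0.02]
[-0.06, 3.36, 0.42, -1.76, -0.1, -0.03]
[-0.06, 4.4, 0.47, -2.36, -0.1, -0.03]
[-0.06, 5.34, 0.62, -2.96, -0.1, -0.04]
```

```bash
python3 - <<'E'
from station import r
import cv2
p=r.capture("wrist")[0]; cv2.imwrite("pics/w3.png",p)
s2=r.capture("side")[0]; cv2.imwrite("pics/sd3.png",cv2.resize(s2[130:310,160:360],None,fx=3.5,fy=3.3,interpolation=cv2.INTER_CUBIC))
E
```

```text
(no output)
```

View pics/w3.png

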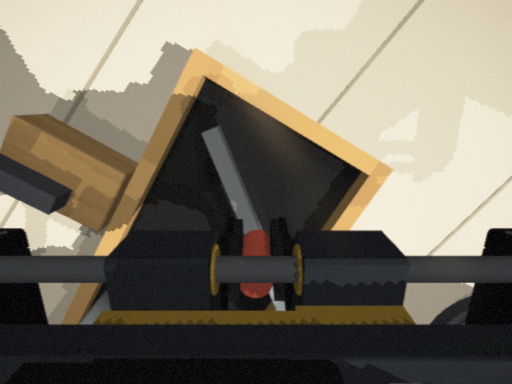

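View pics/sd3.png

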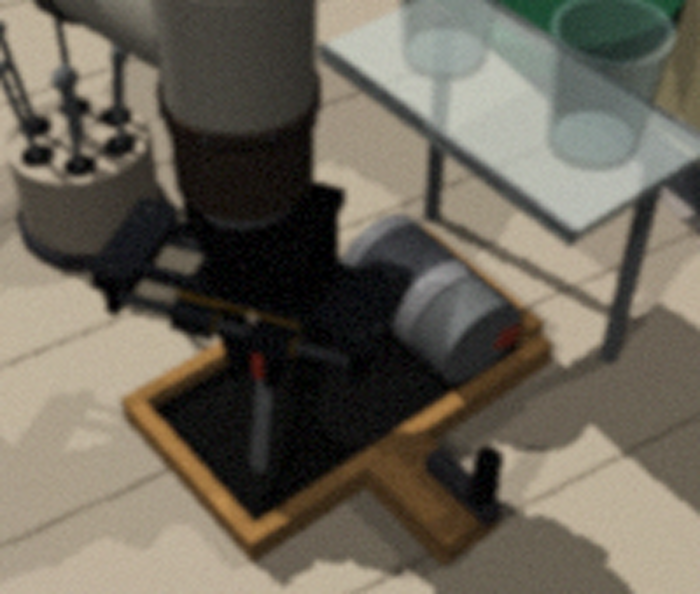

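Request:
{"api": "play_rows", "payload": {
  "plan": [
    [[0,0,0,0,0,0],[0,0,0,0,0,0],[0,0,0,0,0,0],[0,0,0,0,0,0]]
  ],
  "hand": 0.6
}}

```text
time_s: 8.02
tcp_pos: [0.5544, 0.0098, 0.0645]
ee_rot: [[0.0, -0.627, 0.779], [0.0, 0.779, 0.627], [-1.0, -0.0, 0.0]]
wrist_force: [0.0, -1.1, -0.9]
gripper_width: 0.543
```

```bash
python3 - <<'E'
from h import *
from station import r
s=show(); print(s['joints'].round(1)); P,R=pose(s)
yaw=np.degrees(np.arctan2(R[1,2],R[0,2])); print('yaw',yaw)
c=r.get_calibration("wrist");p=r.capture("wrist")[0]; cv2.imwrite("pics/w4.png",p)
print(proj(c,T(PT,[(-20-95*np.sin(b),90-95*np.cos(b),100) for b in (.6,.65,.7,.75)])))
for b in (.66,.7): 
  for yw in (60,106): print(b,yw,rel(s,(-20-95*np.sin(b),90-95*np.cos(b),65),Rt(0,yw))[0])
E
```

```text
t 8.03 tray [-81.2  17.4  64.5] x [ 0.  0. -1.] y [-0.506  0.863 -0.   ] F(tray) [-0.1 -1.1 -0.9] w 0.543
[ 17.8  24.8 -21.   -0.  -44.2 -68.9]
yaw 30.400592467193736
[[236.37472294 272.85896057]
 [245.1508173  269.45260795]
 [254.17993693 266.41446578]
 [263.42992756 263.75998246]]
0.66 60 [-0.05, -0.36, 0.13, -2.96, 0.0, 0.0]
0.66 106 [-0.05, -0.36, 0.13, -7.56, 0.0, 0.0]
0.7 60 [-0.05, -0.0, -0.01, -2.96, 0.0, 0.0]
0.7 106 [-0.05, -0.0, -0.01, -7.56, 0.0, 0.0]
```

View pics/w4.png

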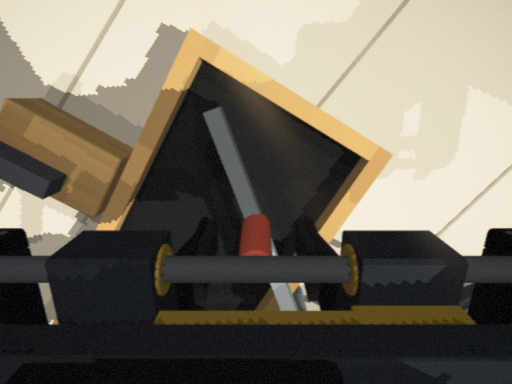

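```bash
python3 - <<'E'
from h import *
from station import r
c=r.get_calibration("wrist")
for b in (.6,.65,.7,.75,.8): print(b,proj(c,T(PT,[(-20-172*np.sin(b),90-172*np.cos(b),54),(-20-95*np.sin(b),90-95*np.cos(b),54)])).round(0).tolist())
E
```

```text
0.6 [[182.0, 121.0], [241.0, 232.0]]
0.65 [[195.0, 115.0], [248.0, 229.0]]
0.7 [[209.0, 110.0], [255.0, 227.0]]
0.75 [[223.0, 105.0], [262.0, 225.0]]
0.8 [[238.0, 101.0], [269.0, 223.0]]
```

Request:
{"api": "play_rows", "payload": {
  "plan": [
    [[0,0,0,-1,0,0],[0,0,0,-2,0,0],[0,0,0,-3,0,0],[0,0,0,-4,0,0],[0,0,0,-5,0,0]]
  ]
}}

```text
time_s: 8.7
tcp_pos: [0.5541, 0.0096, 0.0645]
ee_rot: [[0.0, -1.0, 0.015], [0.0, 0.015, 1.0], [-1.0, -0.0, 0.0]]
wrist_force: [0.1, -0.8, 0.2]
gripper_width: 0.593
```

Request:
{"api": "play_rows", "payload": {
  "plan": [
    [[0,0,0,-1,0,0],[0,0,0,-2,0,0],[0,0,0,-2.6,0,0]]
  ]
}}

```text
time_s: 9.07
tcp_pos: [0.5542, 0.0096, 0.0645]
ee_rot: [[0.0, -0.906, -0.423], [0.0, -0.423, 0.906], [-1.0, -0.0, 0.0]]
wrist_force: [0.5, -0.7, 0.2]
gripper_width: 0.603
```

Request:
{"api": "play_rows", "payload": {
  "plan": [
    [[0,0,0,0,0,0],[0,0,0,0,0,0],[0,0,0,0,0,0],[0,0,0,0,0,0],[0,0,0,0,0,0]]
  ],
  "hand": 0
}}

```text
time_s: 9.7
tcp_pos: [0.5546, 0.0096, 0.0646]
ee_rot: [[0.001, -0.908, -0.419], [0.001, -0.419, 0.908], [-1.0, -0.002, 0.0]]
wrist_force: [1.5, 2.7, -1.5]
gripper_width: 0.195
```

```bash
python3 sw.py 0.82,.94,1.06,1.18,1.30 100,93,86,79,72
```

```text
t 9.7 tray [-81.   17.2  64.6] x [ 0.001  0.    -1.   ] y [-0.96  -0.282 -0.002] F(tray) [ 1.9  2.4 -1.5] w 0.195
bar 0.6970883296568418 rad 94.94677048147065
yaw 106.3573250108604
[-0.04, 0.62, 1.01, 0.64, 0.0, 0.01]
[-0.04, 1.07, 2.06, 1.34, 0.0, 0.01]
[-0.04, 1.39, 3.15, 2.04, 0.0, 0.01]
[-0.04, 1.58, 4.28, 2.74, 0.0, 0.01]
[-0.04, 1.63, 5.42, 3.44, 0.0, 0.01]
```

Request:
{"api": "play_rows", "payload": {
  "plan": [
    [[0,0.6,1,0.65,0,0],[0,1.05,2.05,1.35,0,0],[0,1.4,3.15,2.05,0,0],[0,1.6,4.3,2.75,0,0],[0,1.6,5.4,3.45,0,0]]
  ]
}}

```text
time_s: 10.32
tcp_pos: [0.5176, 0.0522, 0.0646]
ee_rot: [[0.002, -0.985, 0.172], [0.001, 0.172, 0.985], [-1.0, -0.002, 0.001]]
wrist_force: [2.6, 1.3, -3.5]
gripper_width: 0.2
```

```bash
python3 sw.py 1.41,1.51,1.61,1.68,1.73 66,60,54,50,47
```

```text
t 10.32 tray [-111.3   64.8   64.6] x [ 0.002  0.    -1.   ] y [-0.949  0.315 -0.002] F(tray) [ 2.8  0.9 -3.5] w 0.2
bar 1.3012011610340133 rad 94.73383816487352
yaw 71.64821831074862
[-0.04, 0.58, 0.86, 0.56, 0.01, 0.01]
[-0.04, 0.97, 1.73, 1.16, 0.01, 0.01]
[-0.04, 1.28, 2.63, 1.76, 0.01, 0.01]
[-0.04, 1.45, 3.27, 2.16, 0.01, 0.01]
[-0.04, 1.53, 3.74, 2.46, 0.01, 0.01]
```

Request:
{"api": "play_rows", "payload": {
  "plan": [
    [[0,0.6,0.85,0.55,0,0],[0,0.95,1.75,1.15,0,0],[0,1.25,2.65,1.75,0,0],[0,1.45,3.25,2.15,0,0],[0,1.55,3.75,2.45,0,0]]
  ]
}}

```text
time_s: 10.95
tcp_pos: [0.5095, 0.0918, 0.0646]
ee_rot: [[0.003, -0.826, 0.563], [0.001, 0.563, 0.826], [-1.0, -0.002, 0.003]]
wrist_force: [4.9, -0.1, -4.4]
gripper_width: 0.193
```

```bash
python3 sw.py 1.75,1.77 46,45
```

```text
t 10.95 tray [-113.5  105.1   64.6] x [ 0.004  0.001 -1.   ] y [-0.735  0.678 -0.002] F(tray) [ 4.8 -0.8 -4.4] w 0.193
bar 1.7312441843856283 rad 94.71245003416797
yaw 47.295199694103474
[-0.04, 0.14, 0.11, 0.13, 0.02, 0.01]
[-0.04, 0.24, 0.27, 0.23, 0.02, 0.01]
```

Request:
{"api": "play_rows", "payload": {
  "plan": [
    [[0,0.2,0.2,0.2,0,0],[0,0.2,0.2,0.2,0,0]]
  ]
}}

```text
time_s: 11.2
tcp_pos: [0.5095, 0.0935, 0.0646]
ee_rot: [[0.004, -0.808, 0.589], [-0.001, 0.589, 0.808], [-1.0, -0.003, 0.002]]
wrist_force: [7.0, -4.7, -5.6]
gripper_width: 0.198
```

Request:
{"api": "play_rows", "payload": {
  "plan": [
    [[0,0,0,0,0,0],[0,0,0,0,0,0],[0,0,0,0,0,0],[0,0,0,0,0,0]]
  ],
  "hand": 0.6
}}

```text
time_s: 11.7
tcp_pos: [0.5072, 0.0939, 0.0646]
ee_rot: [[-0.0, -0.807, 0.591], [0.0, 0.591, 0.807], [-1.0, 0.0, -0.0]]
wrist_force: [0.4, 0.6, 0.5]
gripper_width: 0.549
```

Request:
{"api": "play_rows", "payload": {
  "plan": [
    [[-4,0,0,0,0,0],[-8,0,0,0,0,0],[-12,-1,-5,0.9,0,0],[-14,-2,-10,1.9,0,0],[-14,-3,-14,2.9,0,0]]
  ],
  "hand": 0.1
}}

```text
time_s: 12.32
tcp_pos: [0.4488, -0.0379, 0.2067]
ee_rot: [[0.005, -0.415, 0.91], [0.001, 0.91, 0.415], [-1.0, -0.001, 0.005]]
wrist_force: [1.0, -0.3, 0.5]
gripper_width: 0.142
```

```bash
python3 - <<'E'
from h import *
from station import r
s=show()
for n,(x0,y0,x1,y1,k) in {"scene":(185,150,345,290,4.5),"side":(170,150,350,310,3.7)}.items():
    p=r.capture(n)[0]; cv2.imwrite(f"pics/{n}5.png",p); cv2.imwrite(f"pics/{n}5c.png",cv2.resize(p[y0:y1,x0:x1],None,fx=k,fy=k,interpolation=cv2.INTER_CUBIC))
p=r.capture("wrist")[0]; cv2.imwrite("pics/w5.png",p)
E
```

```text
t 12.32 tray [-192.6  -14.3  206.7] x [ 0.005  0.    -1.   ] y [-0.277  0.961 -0.001] F(tray) [ 0.9 -0.5  0.5] w 0.142
```

View pics/scene5c.png

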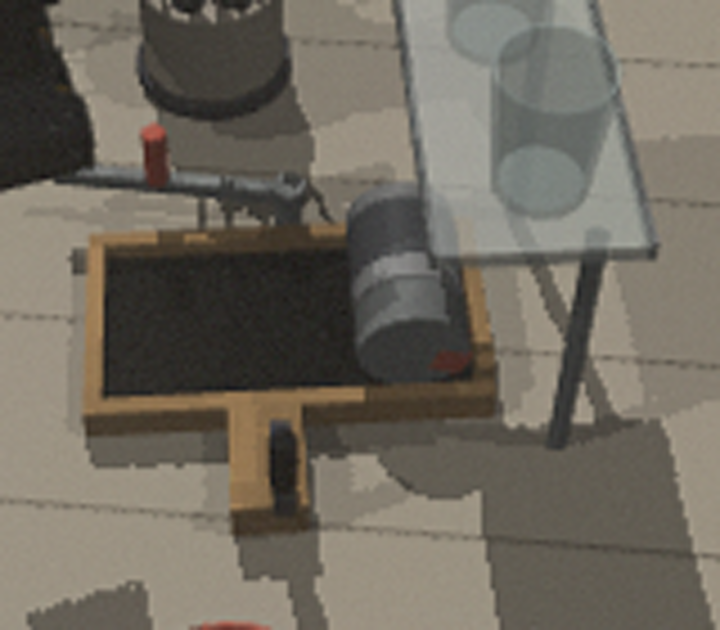

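View pics/side5c.png

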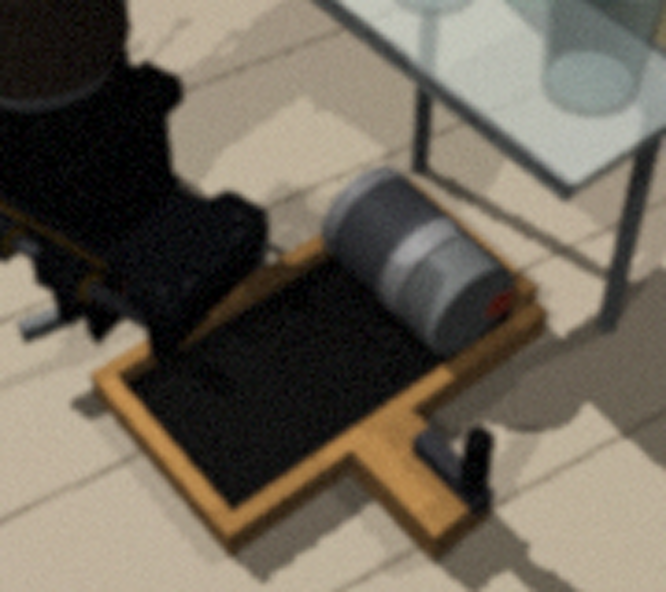

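View pics/w5.png

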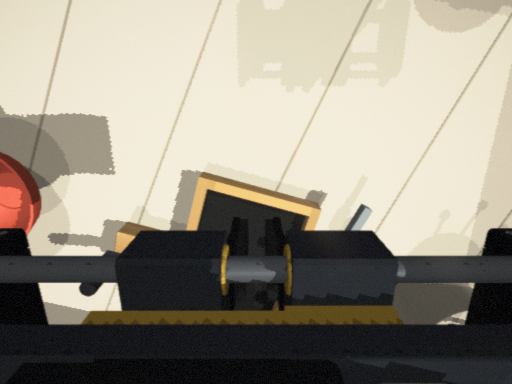

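```bash
cat > flap.py <<'E'
from h import *
from station import r
import sys
def red(p):
    b,g,rr=[p[...,i].astype(int) for i in range(3)]; return (rr>1.8*g)&(rr>1.8*b)&(rr>50)
if __name__=="__main__":
    tx=float(sys.argv[1]); ty=float(sys.argv[2]); 
    for n in ["scene","side"]:
        c=r.get_calibration(n); p=cv2.imread(sys.argv[3]%n)
        m=red(p)
        ce=proj(c,T(PT,[(tx,ty-59.5,50)]))[0]
        v,u=np.nonzero(m); k=np.hypot(u-ce[0],v-ce[1])<32; v,u=v[k],u[k]
        C=inv(PT,campos(c))[0]; out=[]
        for a,b in zip(u,v):
            d=Rz.T@ray(c,(a,b)); t=((ty-59.5)-C[1])/d[1]; q=C+t*d; out.append([q[0]-tx,q[2]-50])
        out=np.array(out); rad=np.hypot(*out.T); ang=np.degrees(np.arctan2(out[:,0],out[:,1]))
        k=rad<38
        print(n,ce.round(1),len(out),'centroid',out[k].mean(0).round(1),'rad',rad.min().round(1),rad.max().round(1),'ang mean in-face',ang[k].mean().round(1),'n',k.sum(), 'pix',u.mean(),v.mean())
E
python3 flap.py 54 0 pics/%s5.png; python3 flap.py 54 0 pics/%s0.png
python3 - <<'E'
import cv2
for n,(x0,y0,x1,y1) in {"scene":(255,185,305,245),"side":(250,190,325,260)}.items():
    cv2.imwrite(f"pics/{n}5e.png",cv2.resize(cv2.imread(f"pics/{n}5.png")[y0:y1,x0:x1],None,fx=10 if n=="scene" else 8,fy=10 if n=="scene" else 8,interpolation=cv2.INTER_CUBIC))
E
```

```text
scene [275.4 227.8] 5 centroid [ 23.8 -17.9] rad 27.3 124.8 ang mean in-face 127.3 n 2 pix 262.8 219.2
side [296.7 235.1] 27 centroid [26.9 -8.5] rad 17.7 42.3 ang mean in-face 107.7 n 23 pix 304.7037037037037 231.66666666666666Traceback (most recent call last):
  File "flap.py", line 16, in <module>
    out=np.array(out); rad=np.hypot(*out.T); ang=np.degrees(np.arctan2(out[:,0],out[:,1]))
                           ~~~~~~~~^^^^^^^^
TypeError: hypot() takes from 2 to 3 positional arguments but 0 were given
```

View pics/scene5e.png

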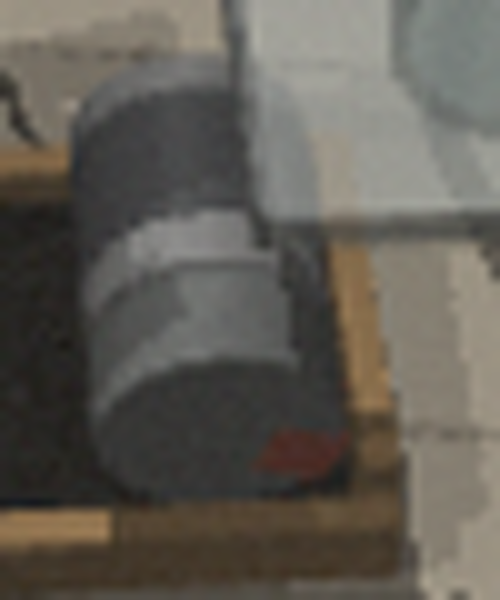

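View pics/side5e.png

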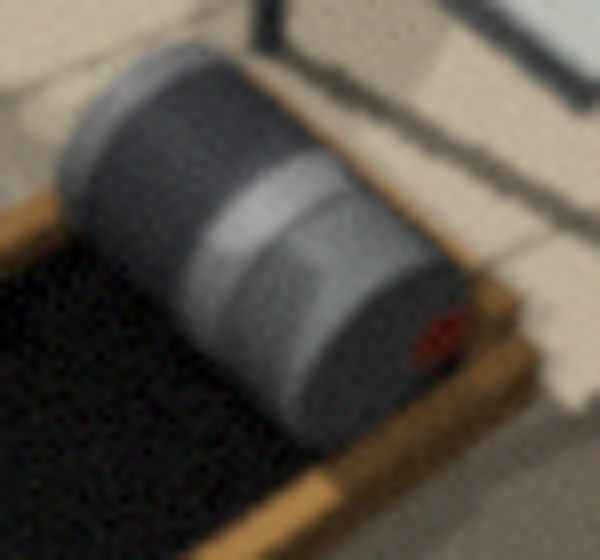

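```bash
python3 - <<'E'
from h import *
# wrist calib at t=0
c={'vfov': 66.34959429248416, 'cx': 256.06091435510945, 'cy': 185.4588748363271, 'rvec': np.array([1.13420237e-03, 3.10634488e+00, 4.55889667e-01]), 'tvec': np.array([ 0.62322846, -0.03562461,  0.39083524])}
for y in (-59.5,-24.5,-15,-5,0,10,20,30,40,45,59.5):
    q=(proj(c,T(PT,[(54,y,88)]))[0]-[130,0])*2.3; print(y,q.round(0))
from station import r
c=r.get_calibration("scene")
for y in (-59.5,-24.5,-15,-5,0,10,20,30,40,45,59.5):
    q=(proj(c,T(PT,[(45,y,87)]))[0]-[255,185])*10; print(y,q.round(0))
E
```

```text
-59.5 [114. 301.]
-24.5 [132. 380.]
-15 [136. 400.]
-5 [141. 421.]
0 [143. 431.]
10 [147. 452.]
20 [152. 472.]
30 [156. 492.]
40 [161. 511.]
45 [163. 521.]
59.5 [169. 548.]
-59.5 [179. 355.]
-24.5 [168. 261.]
-15 [166. 236.]
-5 [162. 210.]
0 [161. 197.]
10 [158. 171.]
20 [155. 146.]
30 [152. 121.]
40 [149.  97.]
45 [148.  85.]
59.5 [144.  50.]
```

```bash
python3 - <<'E'
from h import *
s=show(); R=Rt(40)
print(rel(s,(-60,15,190),R,n=5))
a=(np.array([-60,15,190.]),R)
print(rel(None,(25,15,150),R,n=4,frm=a))
a=(np.array([25,15,150.]),R)
for z in (90,): print(rel(None,(74+7.3,15,50+38*np.cos(np.radians(30))+6.1+3),R,n=3,frm=a))
E
```

```text
t 12.47 tray [-193.5  -14.3  205. ] x [ 0.001  0.    -1.   ] y [-0.28  0.96  0.  ] F(tray) [-0.5 -0.3 -0.3] w 0.112
[[0.3, -0.18, 2.73, 0.31, -0.79, -0.11], [0.61, -0.37, 5.45, 0.62, -1.59, -0.23], [0.91, -0.55, 8.18, 0.93, -2.38, -0.34], [1.21, -0.73, 10.91, 1.24, -3.17, -0.45], [1.52, -0.91, 13.63, 1.56, -3.97, -0.57]]
[[2.13, 0.0, 0.99, 0.0, 0.0, 0.0], [4.26, 0.0, 1.97, 0.0, 0.0, 0.0], [6.4, 0.0, 2.96, 0.0, 0.0, 0.0], [8.53, 0.0, 3.94, 0.0, 0.0, 0.0]]
[[2.69, 0.0, 0.2, 0.0, 0.0, 0.0], [5.37, 0.0, 0.39, 0.0, 0.0, 0.0], [8.06, 0.0, 0.59, 0.0, 0.0, 0.0]]
```

Request:
{"api": "play_rows", "payload": {
  "plan": [
    [[0.3,-0.2,2.7,0.31,-0.79,-0.11],[0.6,-0.4,5.4,0.62,-1.59,-0.23],[0.9,-0.55,8.2,0.93,-2.38,-0.34],[1.2,-0.7,10.9,1.24,-3.17,-0.45],[1.5,-0.9,13.6,1.56,-3.97,-0.57]]
  ]
}}

```text
time_s: 13.1
tcp_pos: [0.5769, -0.008, 0.2054]
ee_rot: [[0.585, -0.183, 0.79], [0.138, 0.982, 0.125], [-0.799, 0.036, 0.6]]
wrist_force: [16.4, 6.5, 6.4]
gripper_width: 0.102
```

```bash
python3 - <<'E'
from h import *
s=show(); R=Rt(40)
print(rel(s,(25,15,150),R,n=4))
E
```

```text
t 13.1 tray [-61.5  -3.5 205.4] x [ 0.599  0.051 -0.799] y [-0.037  0.999  0.036] F(tray) [17.2  4.   6.4] w 0.102
[[2.43, 0.33, 0.9, 0.01, -0.08, -0.07], [4.85, 0.67, 1.8, 0.02, -0.16, -0.15], [7.28, 1.0, 2.7, 0.03, -0.23, -0.22], [9.71, 1.33, 3.6, 0.04, -0.31, -0.29]]
```

Request:
{"api": "play_rows", "payload": {
  "plan": [
    [[0,0,0,0,0,0],[0,0,0,0,0,0]]
  ]
}}

```text
time_s: 13.35
tcp_pos: [0.5838, -0.0068, 0.213]
ee_rot: [[0.597, -0.181, 0.782], [0.14, 0.983, 0.12], [-0.79, 0.038, 0.612]]
wrist_force: [0.4, 0.3, 0.2]
gripper_width: 0.102
```

```bash
python3 - <<'E'
from h import *
from station import r
s=show(); R=Rt(40)
print(rel(s,(25,15,150),R,n=4))
p=r.capture("side")[0]; cv2.imwrite("pics/sd6.png",p)
E
```

```text
t 13.35 tray [-54.4  -3.3 213. ] x [ 0.611  0.051 -0.79 ] y [-0.034  0.999  0.038] F(tray) [0.5 0.2 0.2] w 0.102
[[2.48, 0.33, 0.61, 0.0, -0.06, -0.07], [4.96, 0.66, 1.22, 0.01, -0.11, -0.15], [7.44, 0.99, 1.83, 0.01, -0.17, -0.22], [9.93, 1.31, 2.44, 0.02, -0.23, -0.3]]
```

View pics/sd6.png

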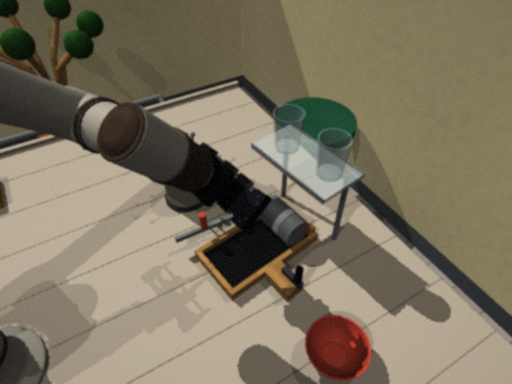

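Request:
{"api": "play_rows", "payload": {
  "plan": [
    [[2.5,0.35,0.6,0,-0.06,-0.07],[5,0.7,1.2,0,-0.11,-0.15],[7.4,1,1.8,0,-0.17,-0.22],[9.9,1.3,2.4,0,-0.23,-0.3],[9.9,1.3,2.4,0,-0.23,-0.3]]
  ]
}}

```text
time_s: 14.02
tcp_pos: [0.6694, -0.0005, 0.164]
ee_rot: [[0.598, -0.19, 0.779], [0.157, 0.981, 0.118], [-0.786, 0.051, 0.616]]
wrist_force: [0.1, -0.4, 0.6]
gripper_width: 0.103
```

```bash
cat > tin.py <<'E'
from h import *
def tcp(xc,th,tilt,press,y=15):
    """TCP for contact of lower finger corner at angle th deg behind top, tin axis xc"""
    t=np.radians(tilt); a=np.radians(th); rr=38-press
    return np.array([xc+rr*np.sin(a)+9.5*np.cos(t), y, 50+rr*np.cos(a)+9.5*np.sin(t)])
E
python3 - <<'E'
from tin import *
s=show(); R=Rt(40)
t=tcp(54,28,40,-4); print(t,rel(s,t,R,n=3)); t=tcp(54,28,40,1);print(t, rel(s,t,R,n=3))
E
```

```text
t 14.03 tray [ 31.1  -9.7 164. ] x [ 0.614  0.067 -0.786] y [-0.044  0.998  0.051] F(tray) [ 0.1 -0.5  0.6] w 0.103
[80.99522785 15.         93.19028119] [[2.93, 0.63, -0.14, 0.0, -0.07, -0.13], [5.86, 1.26, -0.28, 0.01, -0.13, -0.26], [8.8, 1.89, -0.43, 0.01, -0.2, -0.39]]
[78.64787003 15.         88.77554323] [[3.0, 0.62, -0.29, 0.0, -0.07, -0.13], [6.0, 1.25, -0.59, 0.01, -0.13, -0.26], [9.0, 1.87, -0.88, 0.01, -0.2, -0.39]]
```

```bash
python3 - <<'E'
from station import r
print(r.sense()['joints'].round(2))
E
```

```text
[ 13.3   16.66 -26.01  -5.38  -9.2  -88.36]
```

```bash
cat >> tin.py <<'E'
L1,L2,Lt,H=.517,.441,.289,.195
def j5(P,tilt):
    w=T(PT,[P])[0]; rho=np.sqrt(w[0]**2+w[1]**2-.16**2); t=np.radians(tilt)
    rw=rho-Lt*np.sin(t); zw=w[2]+Lt*np.cos(t)-H; d=np.hypot(rw,zw)
    a=np.arccos((L1**2+d*d-L2**2)/(2*L1*d))+np.arctan2(zw,rw)
    sl=np.degrees(np.arctan2(L1*np.sin(a)-zw,rw-L1*np.cos(a))); return -(90-tilt-sl)
E
python3 - <<'E'
from tin import *
s=show()
for xc,th,ti in [(54,10,33),(54,0,33),(43,-10,30),(43,-10,28),(33,-20,27),(33,20,30),(33,20,25),(10,0,22),(0,-20,22),(0,-20,18),(-20,-20,15)]:
    print(xc,th,ti,tcp(xc,th,ti,0).round(1),j5(tcp(xc,th,ti,0),ti).round(1))
print(rel(s,(42,12,130),Rt(33),n=5))
E
```

```text
t 14.03 tray [ 31.1  -9.7 164. ] x [ 0.614  0.067 -0.786] y [-0.044  0.998  0.051] F(tray) [ 0.1 -0.5  0.6] w 0.103
54 10 33 [68.6 15.  92.6] -9.7
54 0 33 [62.  15.  93.2] -9.4
43 -10 30 [44.6 15.  92.2] -13.0
43 -10 28 [44.8 15.  91.9] -16.1
33 -20 27 [28.5 15.  90. ] -16.5
33 20 30 [54.2 15.  90.5] -13.4
33 20 25 [54.6 15.  89.7] -21.1
10 0 22 [18.8 15.  91.6] -23.7
0 -20 22 [-4.2 15.  89.3] -22.1
0 -20 18 [-4.  15.  88.6] -28.0
-20 -20 15 [-23.8  15.   88.2] -31.2
[[0.7, 0.39, -0.25, 0.01, 0.1, -0.08], [1.39, 0.78, -0.49, 0.01, 0.2, -0.15], [2.09, 1.17, -0.74, 0.02, 0.3, -0.23], [2.79, 1.56, -0.98, 0.03, 0.4, -0.31], [3.49, 1.94, -1.23, 0.03, 0.5, -0.38]]
```

Request:
{"api": "play_rows", "payload": {
  "plan": [
    [[0,0,0,0,0.3,-0.2],[0,0,0,0,0.7,-0.4],[0,0.5,0,0,0.7,-0.4]]
  ]
}}

```text
time_s: 14.4
tcp_pos: [0.6676, 0.0047, 0.1664]
ee_rot: [[0.513, -0.152, 0.845], [0.074, 0.988, 0.133], [-0.855, -0.006, 0.518]]
wrist_force: [0.3, -0.7, -0.2]
gripper_width: 0.098
```

```bash
python3 - <<'E'
from tin import *
s=show(); print(s['joints'].round(1))
print(rel(s,(42,12,130),Rt(31),n=3))
E
```

```text
t 14.4 tray [ 30.1  -4.3 166.4] x [ 0.518 -0.003 -0.855] y [-0.005  1.    -0.006] F(tray) [ 0.2 -0.7 -0.2] w 0.098
[  15.4   16.7  -29.6   16.7  -13.2 -111.8]
[[1.24, 0.55, -0.29, 0.02, 0.01, 0.0], [2.48, 1.09, -0.57, 0.03, 0.02, 0.01], [3.72, 1.64, -0.86, 0.05, 0.02, 0.01]]
```

Request:
{"api": "play_rows", "payload": {
  "plan": [
    [[1.2,0.6,-0.3,0,0,0],[2.4,1.1,-0.6,0,0,0],[3.7,1.7,-0.9,0,0,0],[3.7,1.7,-0.9,0,0,0]]
  ]
}}

```text
time_s: 14.9
tcp_pos: [0.6797, 0.0199, 0.1341]
ee_rot: [[0.5, -0.156, 0.852], [0.082, 0.988, 0.133], [-0.862, 0.003, 0.506]]
wrist_force: [0.3, 0.2, -0.8]
gripper_width: 0.099
```

```bash
python3 - <<'E'
from tin import *
s=show(); print(s['joints'].round(1))
for pr in (-15,-4,2): print(pr,rel(s,tcp(54,10,31,pr),Rt(31),n=1))
E
```

```text
t 14.9 tray [ 44.3   9.  134.1] x [ 0.506  0.007 -0.862] y [-0.009  1.     0.003] F(tray) [ 0.4  0.1 -0.8] w 0.099
[  15.9   20.2  -30.9   21.3   -9.2 -117.1]
-15 [[3.7, 0.56, 0.97, 0.04, -0.06, -0.04]]
-4 [[4.54, 0.56, 0.26, 0.04, -0.06, -0.04]]
2 [[5.0, 0.56, -0.13, 0.04, -0.06, -0.04]]
```

```bash
python3 - <<'E'
from tin import *
print(j5(np.array([44.3,9,134]),30.5),j5(np.array([30,-4,166]),31),j5(np.array([60,12,110]),30.5),j5(np.array([68,12,94]),30.5))
E
```

```text
-17.61741041156526 -20.46447783004404 -15.3899666004653 -13.879579301636305
```

```bash
cat > kin.py <<'E'
from h import *
from scipy.optimize import least_squares
S=[([14.816,22.089,.378,-.031,-68.411,-14.817],[.62437,0,.22146],[-.0022,0,-1]),
([13.3,16.66,-26.01,-5.38,-9.2,-88.36],[.6694,-.0005,.164],[.598,.157,-.786]),
([15.4,16.7,-29.6,16.7,-13.2,-111.8],[.6676,.0047,.1664],[.513,.074,-.855]),
([15.9,20.2,-30.9,21.3,-9.2,-117.1],[.6797,.0199,.1341],[.5,.082,-.862]),
([17.8,24.8,-21,0,-44.2,-68.9],[.5544,.0098,.0645],[0,0,-1])]
def fk(j,q):
    L1,L2,Lt,Hh,d,e=q
    j=np.radians(j)
    R1=Ro.from_euler('z',j[0]).as_matrix()
    s=j[1]-j[2]
    ex=np.array([np.cos(s),0,-np.sin(s)]); ez=np.array([np.sin(s),0,np.cos(s)]); ey=np.array([0,1.,0])
    w=np.array([L1*np.sin(j[1]),d,Hh+L1*np.cos(j[1])])+L2*ex+e*ez
    F=np.stack([ex,ey,ez],1)
    tool=F@Ro.from_euler('x',SG*j[3]).as_matrix()@Ro.from_euler('y',-j[4]).as_matrix()
    return R1@(w+Lt*tool[:,0]), R1@tool[:,0], R1@tool
if __name__=="__main__":
  for SG in (1,-1):
    f=lambda q: np.concatenate([np.r_[(fk(j,q)[0]-p)*1000,(fk(j,q)[1]-np.array(x))*300] for j,p,x in S])
    r_=least_squares(f,[.5,.44,.28,.2,-.16,0]); print(SG,r_.x.round(4),np.abs(r_.fun).max(),r_.fun.round(1))
E
python3 kin.py
```

```text
1 [ 0.6676  0.3647  0.3269  0.0417 -0.1699  0.0203] 37.7676026845673 [ -4.1 -11.8  -4.1   0.1  -0.3   0.   28.  -14.3  28.1   2.   -8.8  -0.
 -24.   18.6 -14.4 -10.3  37.8   0.  -22.8  10.3 -18.6  -9.4  33.6   0.1
  20.1  -3.8   9.   -0.   -0.    0. ]
-1 [ 0.6712  0.3661  0.3338  0.0505 -0.1556  0.0136] 28.887218257693082 [ -7.6   2.4  -5.7   0.   -0.    0.   24.1   9.7  28.9  -0.   -0.1  -0.
 -15.6  -9.2 -13.8   0.1  -0.2   0.  -15.8 -12.7 -17.8   0.2   0.1   0.1
  13.5   9.1   8.4  -0.   -0.    0. ]
```

```bash
python3 - <<'E'
import re
t=open('kin.py').read()
t=t.replace("L1,L2,Lt,Hh,d,e=q","L1,L2,Lt,Hh,d,e,oz,ax,oy=q").replace("w+Lt*tool[:,0]","w+[ax,0,0]+tool@np.array([Lt,oy,oz])").replace("0])+L2","0])+L2").replace("[.5,.44,.28,.2,-.16,0]","[.5,.44,.28,.2,-.16,0,0,0,0]")
t=t.replace("for SG in (1,-1)","for SG in (-1,)").replace("def fk","SG=-1\ndef fk")
open('kin.py','w').write(t)
E
python3 kin.py
```

```text
-1 [ 5.605e-01  4.222e-01  3.061e-01  1.640e-01 -1.000e-03  6.000e-04
  4.000e-04  6.000e-04 -1.589e-01] 0.46194081122285463 [-0.  -0.1  0.1  0.  -0.   0.   0.2 -0.1 -0.1 -0.  -0.1 -0.  -0.1 -0.5
 -0.3  0.1 -0.2  0.  -0.   0.4  0.4  0.2  0.1  0.1 -0.   0.2 -0.1 -0.
 -0.   0. ]
```

```bash
cat > ik.py <<'E'
import kin
from kin import *
from tin import tcp
Q=[5.605e-01,4.222e-01,3.061e-01,1.640e-01,-1.e-03,6e-04,4e-04,6e-04,-1.589e-01]
lo=np.array([-179.8,-69.3,-61.3,-181.2,-171.1]);hi=np.array([179.8,118.1,80.6,117.6,-9.14])
def ik(P,tilt,yaw=0,seed=(15,20,-30,0,-20)):
    p=T(PT,[P])[0]; x=Rz@Rt(tilt,yaw)[:,0]
    f=lambda j: np.r_[(fk(j,Q)[0]-p)*1000,(fk(j,Q)[1]-x)*300]
    r_=least_squares(f,np.clip(seed,lo+.01,hi-.01),bounds=(lo,hi)); 
    # j6: angle of tool y vs ee y
    return r_.x,np.abs(r_.fun).max()
if __name__=="__main__":
    for xc,th in [(54,20),(54,10),(40,-20),(33,20),(10,-20)]:
        for ti in (25,32,38,45):
            P=tcp(xc,th,ti,0); o=[]
            for nm,sd in (("n",(15,20,-30,0,-20)),("f",(-10,20,-30,-175,-20))):
                j,e=ik(P,ti,0,sd); o.append((nm,j.round(1).tolist(),round(e,1)))
            print(xc,th,ti,o)
E
python3 ik.py
```

```text
54 20 25 [('n', [16.7, 27.2, -21.7, 12.2, -16.7], np.float64(0.0)), ('f', [-9.7, 28.4, -31.4, -181.2, -9.1], np.float64(62.0))]
54 20 32 [('n', [15.7, 26.2, -24.5, 10.4, -9.1], np.float64(9.6)), ('f', [-9.4, 27.7, -30.8, -181.2, -9.1], np.float64(56.1))]
54 20 38 [('n', [13.4, 26.0, -18.9, -14.7, -9.1], np.float64(25.7)), ('f', [-9.7, 27.3, -28.5, -171.7, -9.1], np.float64(55.0))]
54 20 45 [('n', [3.5, 25.7, -13.0, -66.5, -9.1], np.float64(25.7)), ('f', [3.5, 25.7, -13.0, -66.6, -9.1], np.float64(25.7))]
54 10 25 [('n', [16.8, 26.6, -22.6, 12.5, -16.4], np.float64(0.0)), ('f', [-9.9, 27.9, -32.1, -181.2, -9.1], np.float64(61.4))]
54 10 32 [('n', [15.8, 25.6, -25.2, 10.1, -9.1], np.float64(9.8)), ('f', [-9.5, 27.1, -31.5, -181.2, -9.1], np.float64(56.5))]
54 10 38 [('n', [13.4, 25.4, -19.5, -15.3, -9.1], np.float64(26.1)), ('f', [-9.9, 26.7, -28.8, -170.0, -9.1], np.float64(54.6))]
54 10 45 [('n', [3.2, 25.2, -13.7, -67.7, -9.1], np.float64(25.0)), ('f', [3.2, 25.2, -13.7, -67.7, -9.1], np.float64(25.0))]
40 -20 25 [('n', [17.0, 24.0, -28.8, 16.4, -12.9], np.float64(0.0)), ('f', [-10.
[... 764 characters left out ...]
f', [-10.5, 26.0, -28.6, -161.6, -9.1], np.float64(50.3))]
33 20 45 [('n', [1.6, 24.3, -15.2, -74.1, -9.1], np.float64(20.9)), ('f', [1.6, 24.3, -15.2, -74.1, -9.1], np.float64(20.9))]
10 -20 25 [('n', [16.9, 21.6, -34.9, 22.2, -9.5], np.float64(0.0)), ('f', [-11.5, 23.9, -38.5, -181.2, -9.1], np.float64(55.4))]
10 -20 32 [('n', [15.9, 21.1, -30.0, 1.2, -9.1], np.float64(16.5)), ('f', [-11.1, 22.9, -38.0, -181.2, -9.1], np.float64(60.0))]
10 -20 38 [('n', [11.2, 20.9, -23.7, -30.3, -9.1], np.float64(31.7)), ('f', [11.2, 20.9, -23.7, -30.3, -9.1], np.float64(31.7))]
10 -20 45 [('n', [-1.2, 20.9, -20.6, -83.8, -9.1], np.float64(12.0)), ('f', [-1.2, 20.9, -20.6, -83.8, -9.1], np.float64(12.0))]
```

```bash
python3 - <<'E'
from ik import *
for yaw in (-20,-14,-8,8,14,20,26):
    for ti in (30,35,40):
        o=[]
        for xc,th in [(54,15),(40,-20)]:
            P=tcp(xc,th,ti,0); j,e=ik(P,ti,yaw); o.append((j.round(1).tolist(),round(float(e),1)))
        print(yaw,ti,o)
E
```

```text
-20 30 [([3.5, 25.3, -38.7, 103.2, -9.1], 7.7), ([0.6, 22.7, -42.5, 114.3, -9.1], 11.9)]
-20 35 [([0.3, 24.9, -38.4, 117.6, -9.4], 15.1), ([0.1, 22.2, -42.3, 117.6, -9.8], 19.8)]
-20 40 [([2.0, 24.7, -38.8, 117.6, -13.3], 28.0), ([2.0, 22.0, -42.8, 117.6, -13.8], 32.4)]
-14 30 [([11.1, 25.2, -35.9, 67.8, -9.1], 16.0), ([10.1, 22.4, -40.6, 74.0, -9.1], 20.3)]
-14 35 [([0.5, 24.9, -38.3, 117.6, -9.1], 24.2), ([0.1, 22.1, -42.1, 117.6, -9.1], 25.2)]
-14 40 [([0.6, 24.3, -38.0, 117.6, -9.1], 34.3), ([0.2, 21.4, -41.9, 117.6, -9.1], 39.2)]
-8 30 [([15.1, 25.7, -30.6, 36.3, -9.1], 14.7), ([15.7, 23.0, -33.7, 32.2, -9.1], 19.1)]
-8 35 [([15.5, 25.5, -26.9, 20.6, -9.1], 27.4), ([15.8, 22.9, -29.2, 13.3, -9.1], 29.2)]
-8 40 [([13.4, 25.5, -19.8, -10.7, -9.1], 47.6), ([10.6, 23.0, -20.5, -29.3, -9.1], 55.8)]
8 30 [([15.2, 26.3, -20.0, -2.6, -13.7], 0.0), ([15.7, 23.6, -25.5, -1.9, -10.9], 0.0)]
8 35 [([14.5, 25.8, -20.4, -10.6, -9.1], 2.6), ([14.1, 23.2, -23.3, -15.8, -9.1], 5.3)]
8 40 [([11.6, 25.5, -16.8, -29.9, -9.1], 7.1), ([10.6, 23.0, -19.8, -35.9, -9.1], 8.1)]
14 30 [([13.0, 26.7, -14.7, -14.2, -19.4], 0.0), ([13.3, 24.0, -19.5, -15.4, -17.4], 0.0)]
14 35 [([11.7, 26.1, -15.0, -23.4, -15.6], 0.0), ([11.7, 23.5, -19.2, -25.9, -14.2], 0.0)]
14 40 [([9.1, 25.7, -13.7, -37.2, -14.2], 0.0), ([8.3, 23.1, -17.3, -41.3, -13.7], 0.0)]
20 30 [([10.8, 27.2, -11.0, -21.4, -24.5], 0.0), ([10.7, 24.5, -15.5, -23.1, -22.8], 0.0)]
20 35 [([8.8, 26.6, -11.0, -31.2, -21.9], 0.0), ([8.4, 24.0, -15.2, -33.7, -20.8], 0.0)]
20 40 [([5.7, 26.3, -10.3, -43.6, -21.1], 0.0), ([4.7, 23.8, -14.2, -46.9, -20.7], 0.0)]
26 30 [([8.7, 27.9, -7.9, -26.3, -29.4], 0.0), ([8.5, 25.1, -12.4, -28.0, -27.8], 0.0)]
26 35 [([6.3, 27.4, -7.9, -35.7, -27.7], 0.0), ([5.7, 24.7, -12.2, -38.0, -26.6], 0.0)]
26 40 [([3.1, 27.2, -7.6, -46.7, -27.4], 0.0), ([2.0, 24.7, -11.7, -49.5, -27.0], 0.0)]
```

```bash
cat > clr.py <<'E'
from ik import *
g=np.array([[-d,j,w] for d in np.linspace(70,118,7) for j in np.linspace(-95,95,9) for w in (-37.5,37.5)]+
 [[-d,45*np.cos(a),45*np.sin(a)] for d in np.linspace(120,320,21) for a in np.linspace(0,2*np.pi,16)])
def clear(P,R):
    q=P+g@R.T; lo_=np.array([50,-120,215]);hi_=np.array([180,120,229])
    dd=np.maximum(np.maximum(lo_-q,q-hi_),0); return np.linalg.norm(dd,axis=1).min()
if __name__=="__main__":
    for yaw in (0,3,6,9,12,15,18):
        for ti in (24,28,32,36,40,45):
            for th in (0,):
                P=tcp(54,th,ti,0,10); j,e=ik(P,ti,yaw); P2=tcp(40,-20,ti,0,10); j2,e2=ik(P2,ti,yaw)
                if max(e,e2)<1: print(yaw,ti,th,j.round(1),j2.round(1),'clear',clear(P,Rt(ti,yaw)).round(1))
E
python3 clr.py
```

```text
0 24 0 [ 16.4  26.3 -21.9  10.3 -18.3] [ 16.7  24.3 -26.6  12.5 -15.7] clear 0.0
3 24 0 [ 15.9  26.4 -19.9   5.4 -19.8] [ 16.3  24.5 -24.3   6.6 -17.4] clear 0.0
3 28 0 [ 15.9  25.6 -24.9  10.3 -11.8] [ 16.   23.6 -29.6  12.9  -9.1] clear 4.2
6 24 0 [ 15.3  26.6 -18.    1.  -21.4] [ 15.7  24.6 -22.2   1.5 -19.2] clear 0.0
6 28 0 [ 15.4  25.7 -21.5   1.7 -14.8] [ 15.7  23.9 -25.8   2.8 -12.4] clear 0.7
9 24 0 [ 14.7  26.7 -16.3  -2.9 -23.1] [ 15.   24.8 -20.3  -2.8 -21. ] clear 0.0
9 28 0 [ 14.5  25.9 -18.8  -4.6 -17.4] [ 14.8  24.  -22.7  -4.6 -15.4] clear 0.7
9 32 0 [ 14.3  25.4 -20.6  -7.8 -12.2] [ 14.6  23.5 -24.3  -8.3 -10.3] clear 4.0
9 45 0 [  7.1  24.4 -15.  -50.9  -9.4] [  5.4  22.7 -17.2 -56.4 -10.2] clear 29.1
12 24 0 [ 13.9  26.9 -14.6  -6.3 -24.7] [ 14.2  24.9 -18.5  -6.6 -22.8] clear 0.0
12 28 0 [ 13.6  26.1 -16.5  -9.6 -19.8] [ 13.8  24.2 -20.2 -10.1 -18. ] clear 0.7
12 32 0 [ 13.   25.5 -17.5 -14.8 -15.7] [ 13.1  23.7 -20.9 -16.  -14.2] clear 2.0
12 36 0 [ 11.9  25.1 -17.3 -23.1 -12.9] [ 11.8  23.3 -20.2 -25.5 -11.9] clear 7.8
12 40 0 [  9.7  24.8 -15.8 -35.3 -12. ] [ 
[... 410 characters left out ...]
[  9.8  23.5 -17.7 -30.8 -15.6] clear 4.2
15 40 0 [  7.7  25.  -13.7 -39.8 -15.8] [  6.9  23.3 -16.4 -43.  -15.5] clear 11.6
15 45 0 [  2.9  25.  -12.3 -56.8 -17.2] [  1.5  23.3 -15.  -60.7 -17.6] clear 21.4
18 24 0 [ 12.3  27.3 -11.6 -12.1 -28.2] [ 12.5  25.4 -15.4 -12.7 -26.5] clear 0.0
18 28 0 [ 11.5  26.6 -12.7 -17.  -24.5] [ 11.6  24.7 -16.2 -18.  -22.9] clear 0.7
18 32 0 [ 10.3  26.  -13.1 -23.6 -21.6] [ 10.2  24.1 -16.4 -25.2 -20.3] clear 2.0
18 36 0 [  8.5  25.6 -12.8 -32.3 -19.8] [  8.1  23.8 -15.8 -34.6 -19. ] clear 3.9
18 40 0 [  5.9  25.4 -12.1 -42.9 -19.3] [  5.1  23.6 -14.9 -45.8 -19. ] clear 7.6
18 45 0 [  1.4  25.4 -11.2 -58.1 -20.6] [  0.   23.7 -14.  -61.4 -21. ] clear 17.4
```

```bash
cat >> tin.py <<'E'
def tcp2(xc,th,tilt,yaw,press,y=8):
    a=np.radians(th); rr=38-press; z=Rt(tilt,yaw)[:,2]
    return np.array([xc+rr*np.sin(a),y,50+rr*np.cos(a)])+9.5*z
E
python3 - <<'E'
from tin import *
from ik import ik
from clr import clear
s=show()
R=Rt(43,12); C=tcp2(54,8,43,12,0); A=C-50*R[:,0]; print(C,A,clear(C,R),clear(A,R),ik(A,43,12),ik(C,43,12))
print(rel(s,(25,5,165),Rt(26,12),n=3)); 
print(ik(np.array([25,5,165]),26,12))
print(rel(None,A,R,n=3,frm=(np.array([25,5,165.]),Rt(26,12))))
E
```

```text
t 14.9 tray [ 44.3   9.  134.1] x [ 0.506  0.007 -0.862] y [-0.009  1.     0.003] F(tray) [ 0.4  0.1 -0.8] w 0.099
[66.08461059  9.44454135 94.10917103] [ 32.72985761   2.35476975 130.67685611] 18.32752630179479 18.958450872977036 (array([  7.39749289,  19.54888464, -17.76028157, -40.68996624,
       -13.65432735]), np.float64(1.1102230246251565e-13)) (array([  7.12600759,  25.09761601, -13.84083439, -45.98237053,
       -12.61463861]), np.float64(6.661338147750939e-14))
[[-1.21, -0.12, -0.03, -0.34, 0.15, 0.18], [-2.43, -0.25, -0.07, -0.68, 0.29, 0.35], [-3.64, -0.37, -0.1, -1.02, 0.44, 0.53]]
(array([ 13.63627009,  18.25546296, -16.88028994,  -6.11768367,
       -29.16245539]), np.float64(1.1102230246251565e-13))
[[1.13, -0.14, -0.29, -0.0, -0.57, -0.0], [2.26, -0.28, -0.58, -0.0, -1.13, -0.0], [3.39, -0.42, -0.87, -0.0, -1.7, -0.0]]
```

Request:
{"api": "play_rows", "payload": {
  "plan": [
    [[-1.2,-0.1,0,-0.35,0.15,0.18],[-2.4,-0.25,-0.1,-0.7,0.3,0.35],[-3.6,-0.35,-0.1,-1.02,0.44,0.53],[-3.6,-0.35,-0.1,-1.02,0.44,0.53]]
  ],
  "hand": 0
}}

```text
time_s: 15.4
tcp_pos: [0.6625, 0.0128, 0.1675]
ee_rot: [[0.416, -0.348, 0.84], [0.154, 0.938, 0.312], [-0.896, -0.0, 0.443]]
wrist_force: [0.2, 0.8, -1.2]
gripper_width: 0.008
```

```bash
python3 - <<'E'
from tin import *
s=show(); print(s['joints'].round(1))
R=Rt(43,12); C=tcp2(54,8,43,12,0); A=C-50*R[:,0]
print(rel(s,A,R,n=4))
E
```

```text
t 15.4 tray [ 26.3   4.5 167.5] x [ 0.434  0.091 -0.896] y [-0.206  0.979 -0.   ] F(tray) [ 0.3  0.8 -1.2] w 0.008
[ 13.6  18.1 -16.7  -6.2 -29.1 -78.5]
[[0.89, -0.09, -0.28, -0.0, -0.42, 0.0], [1.78, -0.17, -0.55, -0.0, -0.83, 0.0], [2.67, -0.26, -0.83, -0.01, -1.25, 0.0], [3.56, -0.35, -1.1, -0.01, -1.67, 0.01]]
```

Request:
{"api": "play_rows", "payload": {
  "plan": [
    [[0.9,-0.1,-0.3,0,-0.42,0],[1.8,-0.2,-0.6,0,-0.84,0],[2.7,-0.25,-0.8,0,-1.25,0],[3.6,-0.35,-1.1,0,-1.67,0],[3.6,-0.35,-1.1,0,-1.67,0]]
  ]
}}

```text
time_s: 16.02
tcp_pos: [0.6667, 0.0106, 0.1264]
ee_rot: [[0.634, -0.346, 0.691], [0.235, 0.938, 0.254], [-0.736, 0.002, 0.677]]
wrist_force: [0.2, -0.3, 0.1]
gripper_width: 0.002
```

```bash
python3 - <<'E'
from tin import *
from station import r
s=show(); print(s['joints'].round(1))
R=Rt(43,12)
for pr in (-6,0,3): print(pr,rel(s,tcp2(54,8,43,12,pr),R,n=1))
p=r.capture("side")[0]; cv2.imwrite("pics/sd7.png",cv2.resize(p[110:310,160:360],None,fx=3,fy=3,interpolation=cv2.INTER_CUBIC))
E
```

```text
t 16.02 tray [ 30.1   1.7 126.4] x [ 0.662  0.14  -0.736] y [-0.204  0.979  0.002] F(tray) [ 0.2 -0.4  0.1] w 0.002
[  7.4  19.7 -18.1 -40.5 -13.5 -40.9]
-6 [[4.48, -0.0, 0.99, -0.02, -0.04, 0.01]]
0 [[4.87, 0.01, 0.53, -0.02, -0.04, 0.01]]
3 [[5.06, 0.02, 0.3, -0.02, -0.04, 0.01]]
```

View pics/sd7.png

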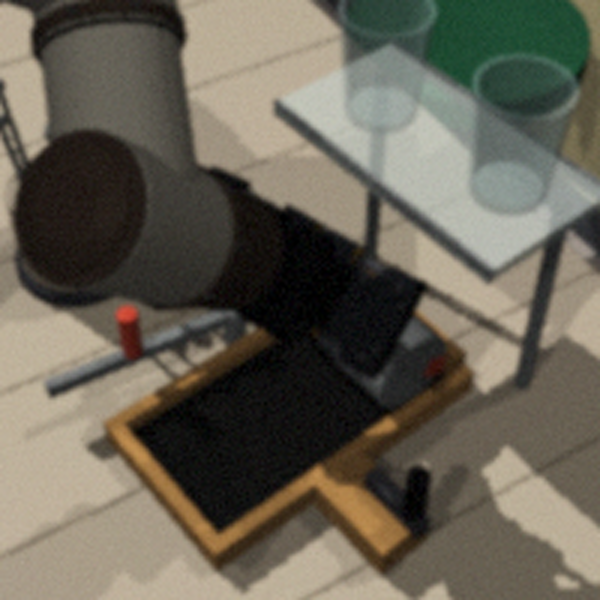

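Request:
{"api": "play_rows", "payload": {
  "plan": [
    [[2,0,0.9,0,0,0],[4,0,1.1,0,0,0],[4.5,0,1,0,0,0],[4.5,0,1,0,0,0]]
  ]
}}

```text
time_s: 16.58
tcp_pos: [0.7027, 0.0251, 0.1014]
ee_rot: [[0.635, -0.35, 0.689], [0.237, 0.937, 0.257], [-0.735, -0.0, 0.678]]
wrist_force: [0.3, -0.1, -1.3]
gripper_width: 0.008
```

```bash
python3 - <<'E'
from tin import *
s=show(); R=Rt(43,12)
for pr in (0,2,4): print(pr,rel(s,tcp2(54,8,43,12,pr),None,n=1))
E
```

```text
t 16.57 tray [ 67.8  10.8 101.4] x [ 0.663  0.141 -0.735] y [-0.209  0.978 -0.   ] F(tray) [ 0.3 -0.2 -1.3] w 0.008
0 [[0.41, -0.1, -0.64, 0.0, 0.0, 0.0]]
2 [[0.53, -0.09, -0.79, 0.0, 0.0, 0.0]]
4 [[0.66, -0.08, -0.95, 0.0, 0.0, 0.0]]
```

Request:
{"api": "play_rows", "payload": {
  "plan": [
    [[0.2,-0.1,-0.3,0,0,0],[0.4,-0.1,-0.6,0,0,0],[0.5,-0.1,-0.75,0,0,0],[0.5,-0.1,-0.75,0,0,0]]
  ]
}}

```text
time_s: 17.08
tcp_pos: [0.7024, 0.0233, 0.0944]
ee_rot: [[0.638, -0.349, 0.687], [0.237, 0.937, 0.256], [-0.733, -0.001, 0.68]]
wrist_force: [0.2, 0.8, 3.7]
gripper_width: 0.005
```

```bash
python3 - <<'E'
from tin import *
s=show(); R=Rt(43,12)
for pr in (2,4,6): print(pr,rel(s,tcp2(54,8,43,12,pr),None,n=1))
E
```

```text
t 17.07 tray [67.3  9.  94.4] x [ 0.666  0.141 -0.733] y [-0.208  0.978 -0.001] F(tray) [0.4 0.7 3.7] w 0.005
2 [[0.07, 0.08, -0.25, 0.0, 0.0, 0.0]]
4 [[0.2, 0.08, -0.41, 0.0, 0.0, 0.0]]
6 [[0.33, 0.09, -0.56, 0.0, 0.0, 0.0]]
```

```bash
cat > stroke.py <<'E'
from tin import *
import sys
# th0 thstep n down(mm extra)
th0,st,n,down=map(float,sys.argv[1:5])
s=show(); P,R=pose(s)
def pt(th): 
    a=np.radians(th); return np.array([-38*np.radians(th0-th)+38*np.sin(a),0,38*np.cos(a)])
for i in range(1,int(n)+1):
    d=pt(th0-st*i)-pt(th0)-[0,0,down]; print([round(float(v),2) for v in np.r_[R.T@d/10,0,0,0]])
E
python3 stroke.py 8 3.2 10 1
```

```text
t 17.07 tray [67.3  9.  94.4] x [ 0.666  0.141 -0.733] y [-0.208  0.978 -0.001] F(tray) [0.4 0.7 3.7] w 0.005
[-0.23, 0.09, -0.36, 0.0, 0.0, 0.0]
[-0.52, 0.18, -0.65, 0.0, 0.0, 0.0]
[-0.8, 0.26, -0.96, 0.0, 0.0, 0.0]
[-1.07, 0.35, -1.27, 0.0, 0.0, 0.0]
[-1.34, 0.44, -1.59, 0.0, 0.0, 0.0]
[-1.59, 0.53, -1.91, 0.0, 0.0, 0.0]
[-1.84, 0.61, -2.25, 0.0, 0.0, 0.0]
[-2.07, 0.7, -2.58, 0.0, 0.0, 0.0]
[-2.29, 0.79, -2.93, 0.0, 0.0, 0.0]
[-2.51, 0.87, -3.27, 0.0, 0.0, 0.0]
```

Request:
{"api": "play_rows", "payload": {
  "plan": [
    [[-0.25,0.1,-0.35,0,0,0],[-0.5,0.2,-0.65,0,0,0],[-0.8,0.25,-0.95,0,0,0],[-1.05,0.35,-1.25,0,0,0],[-1.35,0.45,-1.6,0,0,0]]
  ]
}}

```text
time_s: 17.7
tcp_pos: [0.6808, 0.0202, 0.0934]
ee_rot: [[0.638, -0.349, 0.687], [0.237, 0.937, 0.257], [-0.733, -0.001, 0.68]]
wrist_force: [-0.3, 0.4, 5.1]
gripper_width: 0.005
```

```bash
python3 - <<'E'
from tin import *
from station import r
s=show()
p=r.capture("side")[0]; cv2.imwrite("pics/sd8.png",p);cv2.imwrite("pics/sd8c.png",cv2.resize(p[110:310,160:360],None,fx=3,fy=3,interpolation=cv2.INTER_CUBIC))
p=r.capture("scene")[0]; cv2.imwrite("pics/sc8.png",p);cv2.imwrite("pics/sc8c.png",cv2.resize(p[170:260,195:315],None,fx=5,fy=5,interpolation=cv2.INTER_CUBIC))
E
```

```text
t 17.7 tray [45.5  9.1 93.4] x [ 0.666  0.141 -0.733] y [-0.208  0.978 -0.001] F(tray) [-0.3  0.4  5.1] w 0.005
```

View pics/sd8c.png

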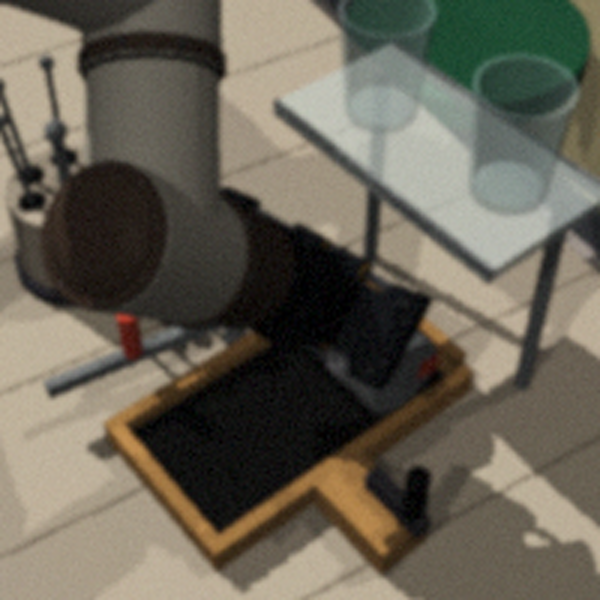

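View pics/sc8c.png

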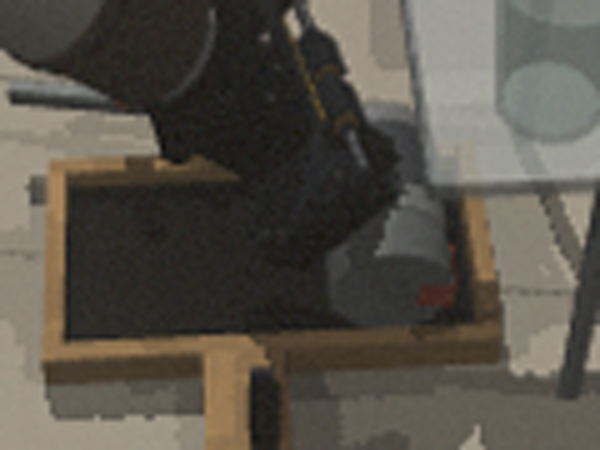

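```bash
python3 stroke.py -8 3.2 5 0
```

```text
t 17.8 tray [45.1  9.1 93.4] x [ 0.665  0.141 -0.733] y [-0.208  0.978 -0.001] F(tray) [-0.6  1.3  5.7] w 0.008
[-0.25, 0.09, -0.33, 0.0, 0.0, 0.0]
[-0.5, 0.17, -0.66, 0.0, 0.0, 0.0]
[-0.73, 0.26, -1.0, 0.0, 0.0, 0.0]
[-0.96, 0.35, -1.34, 0.0, 0.0, 0.0]
[-1.17, 0.43, -1.69, 0.0, 0.0, 0.0]
```

Request:
{"api": "play_rows", "payload": {
  "plan": [
    [[-0.25,0.1,-0.35,0,0,0],[-0.5,0.15,-0.65,0,0,0],[-0.75,0.25,-1,0,0,0],[-0.95,0.35,-1.35,0,0,0],[-1.15,0.45,-1.7,0,0,0]]
  ]
}}

```text
time_s: 18.42
tcp_pos: [0.66, 0.0173, 0.0902]
ee_rot: [[0.637, -0.349, 0.687], [0.237, 0.937, 0.257], [-0.733, -0.001, 0.68]]
wrist_force: [-1.2, 0.2, 6.2]
gripper_width: 0.008
```

```bash
cat > look.py <<'E'
from tin import *
from station import r
import sys
k=sys.argv[1]
s=show()
p=r.capture("side")[0]; cv2.imwrite(f"pics/side{k}.png",p);cv2.imwrite(f"pics/side{k}c.png",cv2.resize(p[190:310,190:330],None,fx=5,fy=5,interpolation=cv2.INTER_CUBIC))
p=r.capture("scene")[0]; cv2.imwrite(f"pics/scene{k}.png",p);cv2.imwrite(f"pics/scene{k}c.png",cv2.resize(p[180:260,195:305],None,fx=7,fy=7,interpolation=cv2.INTER_CUBIC))
E
python3 look.py 9
```

```text
t 18.43 tray [24.5  9.3 90.2] x [ 0.665  0.141 -0.733] y [-0.208  0.978 -0.001] F(tray) [-1.2  0.4  6.2] w 0.008
```

View pics/scene9c.png

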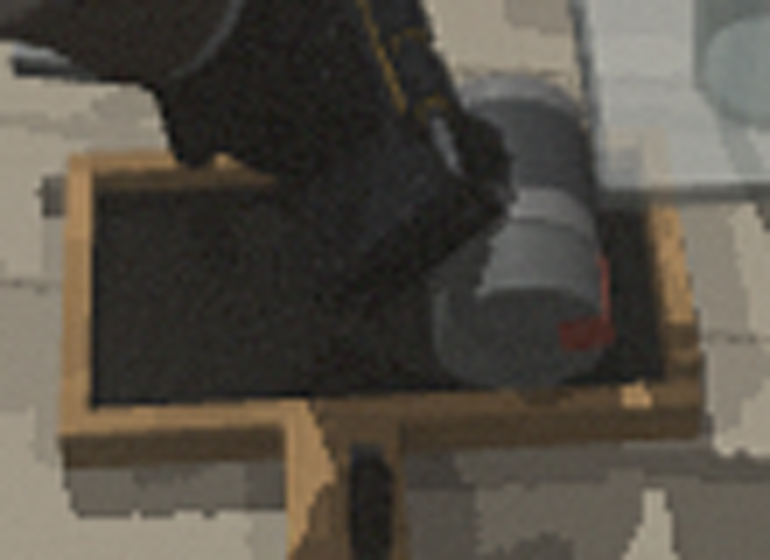

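View pics/side9c.png

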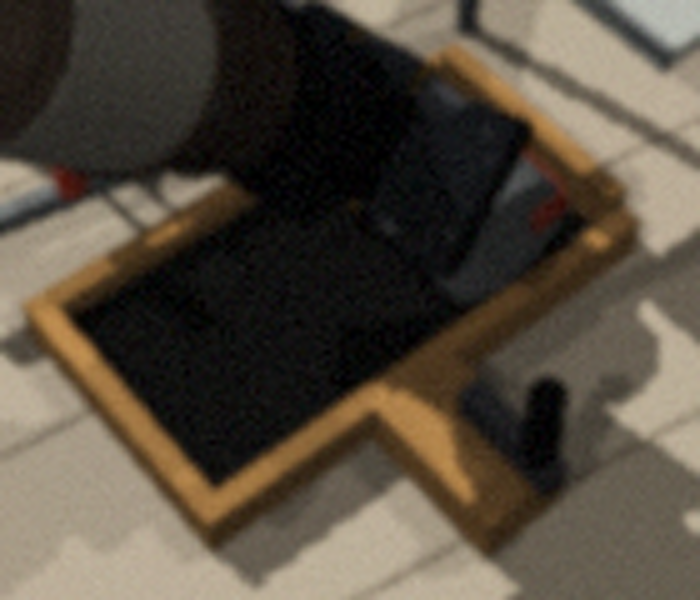

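```bash
cat > mv.py <<'E'
from tin import *
import sys
s=show(); P,R=pose(s)
for a in sys.argv[1:]:
    d=np.array(list(map(float,a.split(',')))); print(d,[round(float(v),2) for v in np.r_[R.T@d/10,0,0,0]])
E
python3 mv.py -3,0,12 5,0,18 20,0,18 31,0,10 31,0,4
```

```text
t 18.52 tray [24.2  9.3 90.1] x [ 0.665  0.141 -0.733] y [-0.208  0.978 -0.   ] F(tray) [-0.7  0.5  6.9] w 0.006
[-3.  0. 12.] [-1.08, 0.06, 0.6, 0.0, 0.0, 0.0]
[ 5.  0. 18.] [-0.99, -0.1, 1.58, 0.0, 0.0, 0.0]
[20.  0. 18.] [0.01, -0.42, 2.66, 0.0, 0.0, 0.0]
[31.  0. 10.] [1.33, -0.64, 2.9, 0.0, 0.0, 0.0]
[31.  0.  4.] [1.77, -0.64, 2.5, 0.0, 0.0, 0.0]
```

Request:
{"api": "play_rows", "payload": {
  "plan": [
    [[-1.1,0.05,0.6,0,0,0],[-1.1,-0.1,1.7,0,0,0],[-0.1,-0.4,2.8,0,0,0],[1,-0.6,3.1,0,0,0],[1.4,-0.65,2.85,0,0,0]]
  ]
}}

```text
time_s: 19.15
tcp_pos: [0.6899, 0.022, 0.0963]
ee_rot: [[0.634, -0.35, 0.69], [0.237, 0.937, 0.257], [-0.736, 0.001, 0.677]]
wrist_force: [-0.7, 0.1, 0.7]
gripper_width: 0.007
```

Request:
{"api": "play_rows", "payload": {
  "plan": [
    [[0,0,0,0,0,0],[0,0,0,0,0,0]]
  ]
}}

```text
time_s: 19.4
tcp_pos: [0.69, 0.0217, 0.0977]
ee_rot: [[0.635, -0.349, 0.689], [0.237, 0.937, 0.256], [-0.735, 0.0, 0.678]]
wrist_force: [0.2, 0.7, 0.2]
gripper_width: 0.007
```

```bash
python3 look.py 10; python3 mv.py 0,0,-4 0,0,-7
```

```text
t 19.4 tray [54.8  9.2 97.7] x [ 0.663  0.141 -0.735] y [-0.208  0.978  0.   ] F(tray) [0.3 0.6 0.2] w 0.007
t 19.5 tray [55.   9.3 98.1] x [ 0.664  0.141 -0.735] y [-0.208  0.978  0.   ] F(tray) [-0.5 -0.2  0.8] w 0.006
[ 0.  0. -4.] [0.29, -0.0, -0.27, 0.0, 0.0, 0.0]
[ 0.  0. -7.] [0.51, -0.0, -0.47, 0.0, 0.0, 0.0]
```

View pics/scene10c.png

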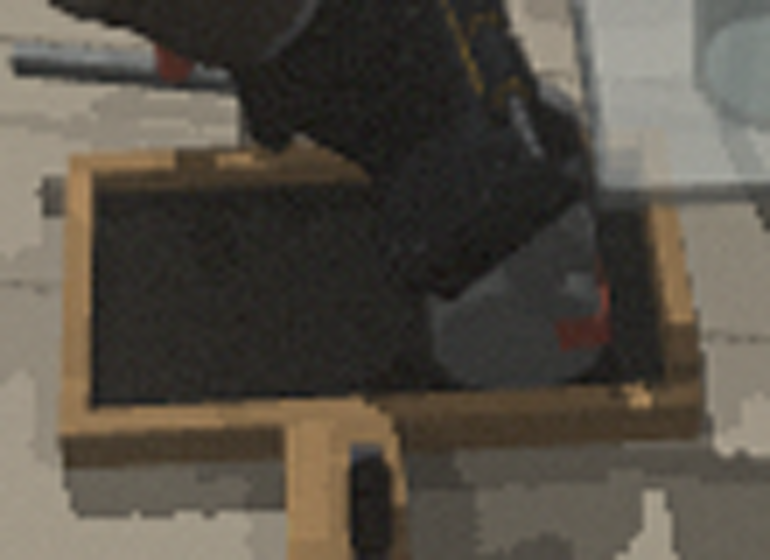

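Request:
{"api": "play_rows", "payload": {
  "plan": [
    [[0.3,0,-0.3,0,0,0],[0.55,0,-0.5,0,0,0],[0.75,0,-0.7,0,0,0],[0.75,0,-0.7,0,0,0]]
  ]
}}

```text
time_s: 20.0
tcp_pos: [0.694, 0.0222, 0.0917]
ee_rot: [[0.642, -0.349, 0.683], [0.237, 0.937, 0.256], [-0.729, -0.003, 0.684]]
wrist_force: [0.9, 2.0, 7.2]
gripper_width: 0.009
```

```bash
python3 stroke.py 24 3.4 14 1
```

```text
t 20.0 tray [58.7  9.2 91.7] x [ 0.67   0.14  -0.729] y [-0.207  0.978 -0.003] F(tray) [1.2 1.8 7.2] w 0.009
[-0.28, 0.09, -0.32, 0.0, 0.0, 0.0]
[-0.63, 0.18, -0.58, 0.0, 0.0, 0.0]
[-0.97, 0.27, -0.86, 0.0, 0.0, 0.0]
[-1.3, 0.36, -1.14, 0.0, 0.0, 0.0]
[-1.63, 0.46, -1.44, 0.0, 0.0, 0.0]
[-1.94, 0.55, -1.74, 0.0, 0.0, 0.0]
[-2.25, 0.64, -2.06, 0.0, 0.0, 0.0]
[-2.55, 0.74, -2.39, 0.0, 0.0, 0.0]
[-2.84, 0.83, -2.72, 0.0, 0.0, 0.0]
[-3.11, 0.92, -3.06, 0.0, 0.0, 0.0]
[-3.38, 1.02, -3.41, 0.0, 0.0, 0.0]
[-3.63, 1.11, -3.77, 0.0, 0.0, 0.0]
[-3.87, 1.2, -4.13, 0.0, 0.0, 0.0]
[-4.1, 1.29, -4.5, 0.0, 0.0, 0.0]
```

Request:
{"api": "play_rows", "payload": {
  "plan": [
    [[-0.35,0.1,-0.25,0,0,0],[-0.7,0.2,-0.5,0,0,0],[-1.05,0.25,-0.8,0,0,0],[-1.4,0.35,-1.1,0,0,0],[-1.7,0.45,-1.4,0,0,0]]
  ]
}}

```text
time_s: 20.62
tcp_pos: [0.6711, 0.019, 0.0942]
ee_rot: [[0.641, -0.349, 0.683], [0.237, 0.937, 0.256], [-0.73, -0.002, 0.684]]
wrist_force: [-0.2, 2.5, 7.8]
gripper_width: 0.007
```

```bash
python3 stroke.py 7 3.4 5 0
```

```text
t 20.62 tray [35.6  9.3 94.2] x [ 0.669  0.141 -0.73 ] y [-0.208  0.978 -0.002] F(tray) [0.2 2.5 7.8] w 0.007
[-0.32, 0.09, -0.31, 0.0, 0.0, 0.0]
[-0.62, 0.19, -0.62, 0.0, 0.0, 0.0]
[-0.92, 0.28, -0.95, 0.0, 0.0, 0.0]
[-1.21, 0.37, -1.28, 0.0, 0.0, 0.0]
[-1.48, 0.47, -1.63, 0.0, 0.0, 0.0]
```

Request:
{"api": "play_rows", "payload": {
  "plan": [
    [[-0.3,0.1,-0.3,0,0,0],[-0.6,0.2,-0.6,0,0,0],[-0.9,0.3,-0.95,0,0,0],[-1.2,0.35,-1.3,0,0,0],[-1.5,0.45,-1.6,0,0,0]]
  ]
}}

```text
time_s: 21.25
tcp_pos: [0.6481, 0.0155, 0.0935]
ee_rot: [[0.639, -0.35, 0.685], [0.238, 0.937, 0.256], [-0.731, -0.001, 0.682]]
wrist_force: [0.7, 1.7, 6.1]
gripper_width: 0.006
```

```bash
python3 stroke.py -10 3.4 5 0; python3 look.py 11
```

```text
t 21.25 tray [12.4  9.3 93.5] x [ 0.667  0.141 -0.731] y [-0.208  0.978 -0.001] F(tray) [1.  1.6 6.1] w 0.006
[-0.26, 0.09, -0.35, 0.0, 0.0, 0.0]
[-0.52, 0.19, -0.71, 0.0, 0.0, 0.0]
[-0.76, 0.28, -1.07, 0.0, 0.0, 0.0]
[-0.99, 0.37, -1.44, 0.0, 0.0, 0.0]
[-1.2, 0.46, -1.81, 0.0, 0.0, 0.0]
t 21.25 tray [12.4  9.3 93.5] x [ 0.667  0.141 -0.731] y [-0.208  0.978 -0.001] F(tray) [1.  1.6 6.1] w 0.006
```

View pics/scene11c.png

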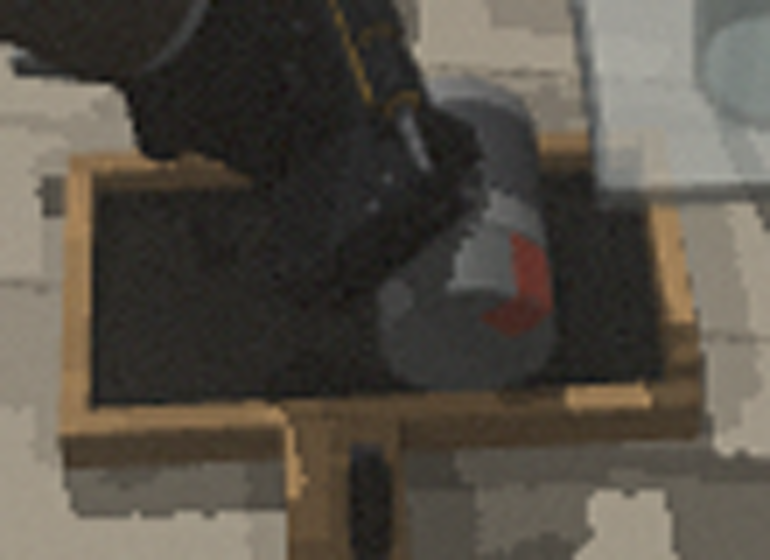

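View pics/side11c.png

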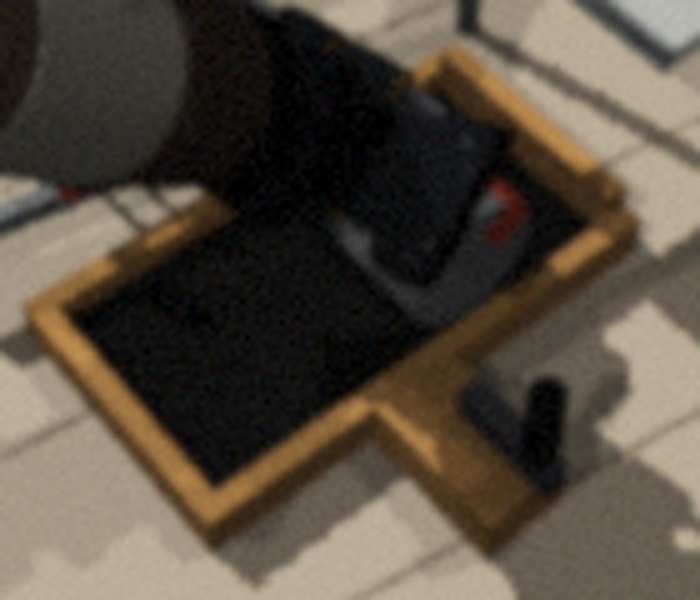

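```bash
cat > flap2.py <<'E'
# overlay predicted end circle + mark for xc, angle, on scene/side crops
from tin import *
from station import r
import sys
k,xc,ang=sys.argv[1],float(sys.argv[2]),float(sys.argv[3]); yc=float(sys.argv[4]) if len(sys.argv)>4 else 0
for n,(x0,y0,x1,y1,f) in {"scene":(225,190,285,245,12),"side":(235,200,315,270,9)}.items():
    c=r.get_calibration(n); im=cv2.resize(cv2.imread(f"pics/{n}{k}.png")[y0:y1,x0:x1],None,fx=f,fy=f,interpolation=cv2.INTER_CUBIC)
    off={"scene":(-.6,-1.0),"side":(-1.4,0)}[n]
    def dr(P,col,cl=False):
        uv=((proj(c,T(PT,P))-np.array(off)*float(sys.argv[5] if len(sys.argv)>5 else 0)-[x0,y0]+.5)*f-.5).round().astype(np.int32); cv2.polylines(im,[uv.reshape(-1,1,2)],cl,col,1)
    a=np.linspace(0,2*np.pi,60)
    for yy in (-59.5,59.5): dr(np.c_[xc+38*np.sin(a),0*a+yc+yy,50+38*np.cos(a)],(0,255,0),True)
    b=np.radians(ang); w=10/38.
    q=[]
    for aa,yy in ((b-15/38,-59.5),(b+15/38,-59.5),(b+15/38,-39.5),(b-15/38,-39.5)): q.append((xc+38*np.sin(aa),yc+yy,50+38*np.cos(aa)))
    dr(q,(255,255,0),True)
    dr([(xc+38*np.sin(b),yc-59.5,50+38*np.cos(b)),(xc+16*np.sin(b),yc-59.5,50+16*np.cos(b))],(0,255,255))
    cv2.imwrite(f"pics/{n}{k}f.png",im)
E
python3 flap2.py 11 8 55
```

```text
(no output)
```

View pics/scene11f.png

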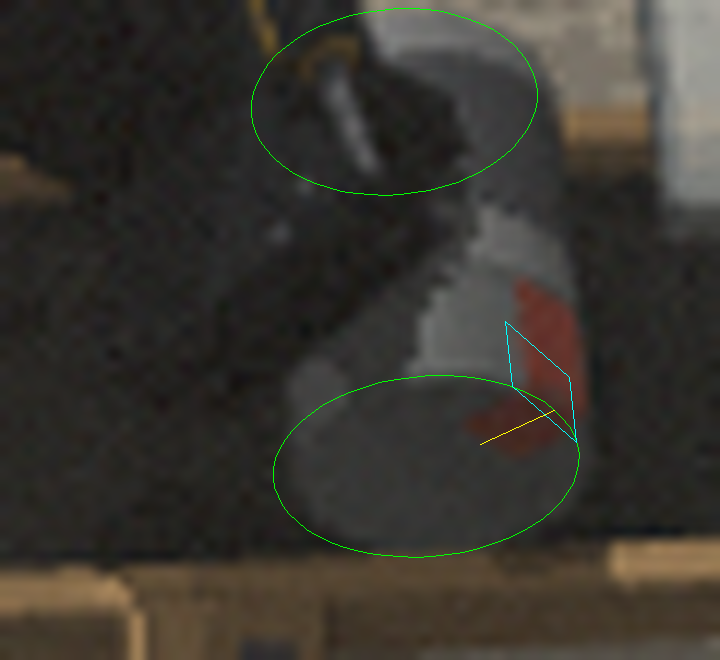

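View pics/side11f.png

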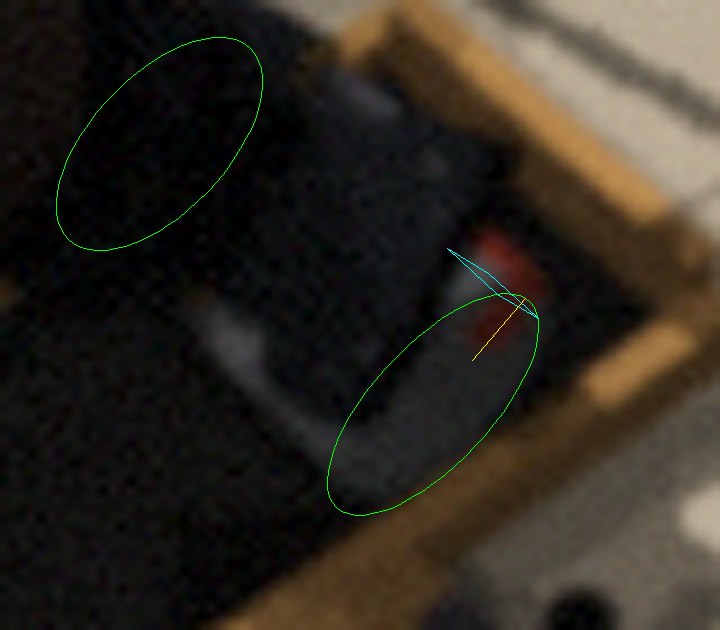

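Request:
{"api": "play_rows", "payload": {
  "plan": [
    [[-0.25,0.1,-0.35,0,0,0],[-0.5,0.2,-0.7,0,0,0],[-0.75,0.3,-1.05,0,0,0],[-0.9,0.35,-1.3,0,0,0],[-1.05,0.4,-1.55,0,0,0]]
  ]
}}

```text
time_s: 21.98
tcp_pos: [0.6294, 0.0129, 0.0909]
ee_rot: [[0.64, -0.35, 0.685], [0.238, 0.937, 0.256], [-0.731, -0.001, 0.682]]
wrist_force: [-1.5, 2.6, 8.3]
gripper_width: 0.007
```

```bash
python3 mv.py -4,0,14 5,0,20 20,0,20 30,0,16 30,0,8
```

```text
t 21.98 tray [-6.5  9.4 90.9] x [ 0.668  0.142 -0.731] y [-0.208  0.978 -0.001] F(tray) [-1.1  2.8  8.3] w 0.007
[-4.  0. 14.] [-1.29, 0.08, 0.67, 0.0, 0.0, 0.0]
[ 5.  0. 20.] [-1.13, -0.11, 1.72, 0.0, 0.0, 0.0]
[20.  0. 20.] [-0.13, -0.42, 2.79, 0.0, 0.0, 0.0]
[30.  0. 16.] [0.83, -0.63, 3.24, 0.0, 0.0, 0.0]
[30.  0.  8.] [1.42, -0.63, 2.69, 0.0, 0.0, 0.0]
```

Request:
{"api": "play_rows", "payload": {
  "plan": [
    [[-1.3,0.1,0.7,0,0,0],[-3,0.2,1.2,0,0,0],[-6,0.2,2,0,0,0]]
  ]
}}

```text
time_s: 22.35
tcp_pos: [0.6019, 0.005, 0.145]
ee_rot: [[0.634, -0.349, 0.69], [0.237, 0.937, 0.256], [-0.736, 0.001, 0.677]]
wrist_force: [-0.3, 0.2, -0.5]
gripper_width: 0.006
```

```bash
python3 look.py 12;python3 flap2.py 12 0 30; python3 - <<'E'
from station import r
import cv2
from h import *
c=r.get_calibration("wrist");p=r.capture("wrist")[0]; cv2.imwrite("pics/w12.png",p)
E
```

```text
t 22.35 tray [-34.9   5.6 145. ] x [ 0.662  0.141 -0.736] y [-0.208  0.978  0.001] F(tray) [-0.3  0.2 -0.5] w 0.006
```

View pics/scene12f.png

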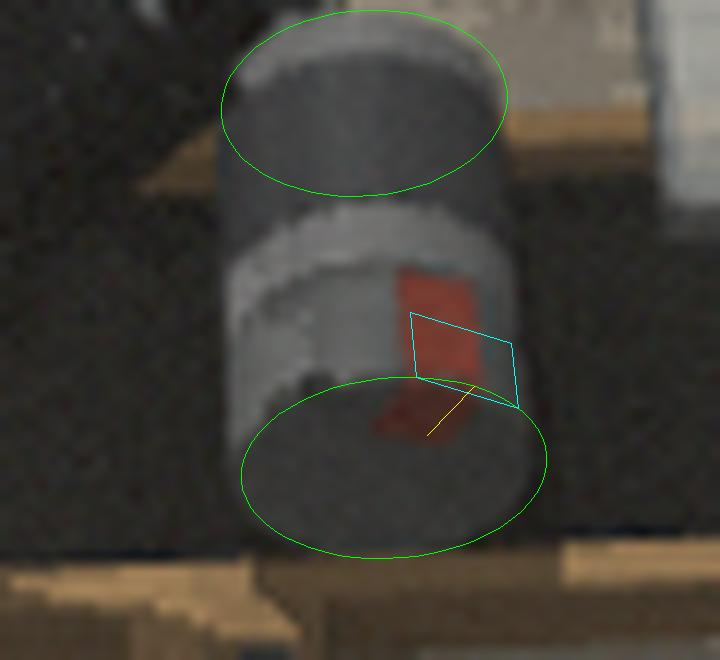

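View pics/side12f.png

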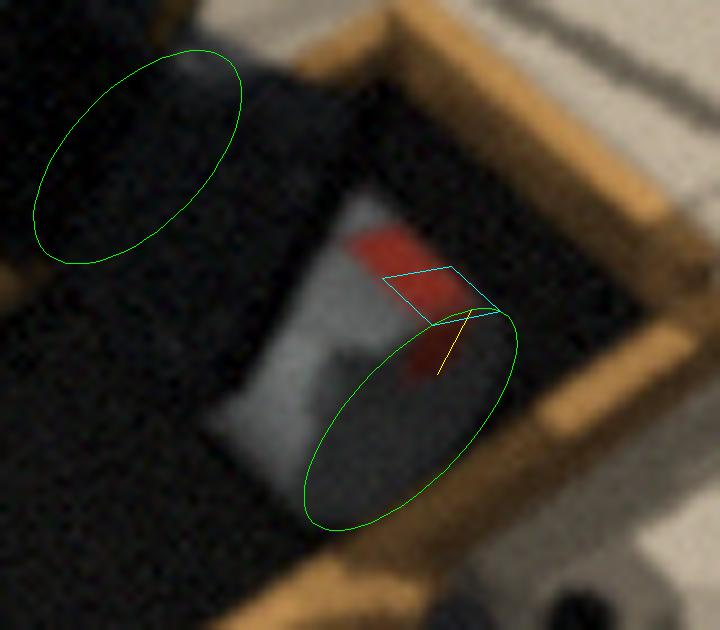

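View pics/w12.png

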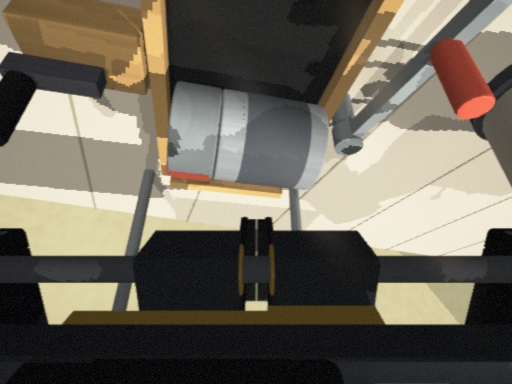

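```bash
for a in "-3 20" ; do python3 flap2.py 12 $a 0 0.6; done; sed -i 's#15/38,-59.5#10/38,-59.5#g; s#15/38,-39.5#10/38,-29.5#g' flap2.py; python3 flap2.py 12 -3 22 0 0.6
```

```text
(no output)
```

View pics/scene12f.png

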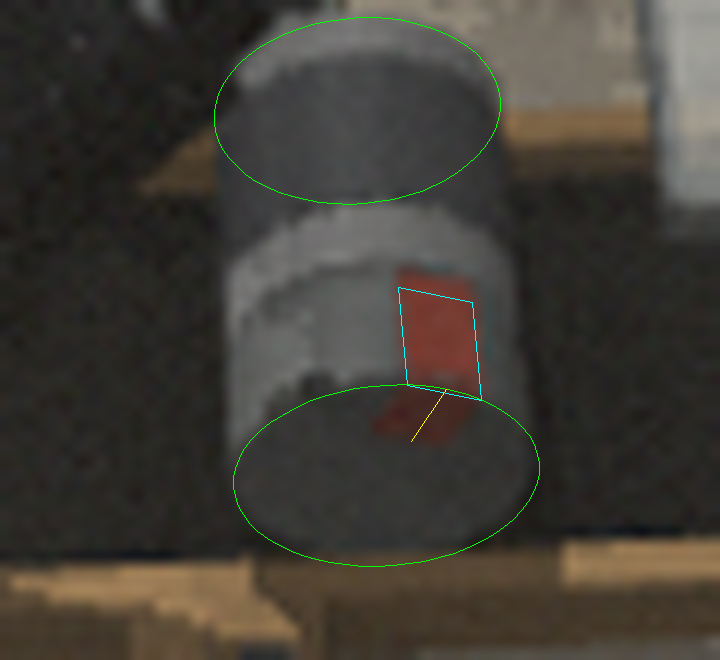

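View pics/side12f.png

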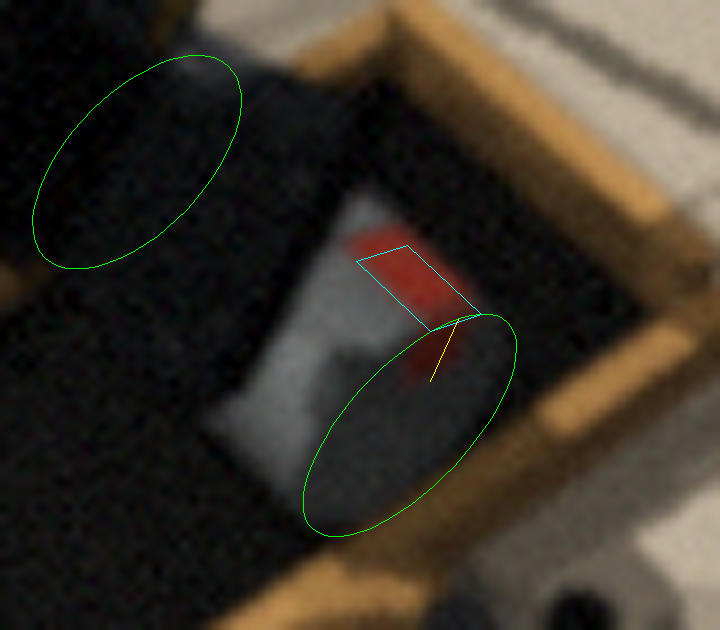

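```bash
python3 - <<'E'
from tin import *
s=show()
for pr in (-12,-4,3): print(rel(s,tcp2(-3,12,43,12,pr),None)[0])
E
```

```text
t 22.5 tray [-34.6   6.1 146.8] x [ 0.665  0.142 -0.733] y [-0.209  0.978 -0.001] F(tray) [ 0.8  0.7 -0.6] w 0.005
[6.33, -0.69, 0.73, 0.0, 0.0, 0.0]
[6.79, -0.66, 0.08, 0.0, 0.0, 0.0]
[7.2, -0.63, -0.49, 0.0, 0.0, 0.0]
```

Request:
{"api": "play_rows", "payload": {
  "plan": [
    [[2,-0.3,0.5,0,0,0],[4.5,-0.6,0.9,0,0,0],[6.3,-0.7,0.75,0,0,0],[6.8,-0.65,0.1,0,0,0],[7.1,-0.65,-0.3,0,0,0]]
  ]
}}

```text
time_s: 23.12
tcp_pos: [0.6507, 0.0155, 0.0929]
ee_rot: [[0.639, -0.348, 0.685], [0.237, 0.937, 0.255], [-0.731, -0.001, 0.682]]
wrist_force: [0.3, 3.7, 12.7]
gripper_width: 0.006
```

Request:
{"api": "play_rows", "payload": {
  "plan": [
    [[0.05,0,-0.1,0,0,0],[0.05,0,-0.1,0,0,0]]
  ]
}}

```text
time_s: 23.38
tcp_pos: [0.6507, 0.0156, 0.0932]
ee_rot: [[0.641, -0.349, 0.684], [0.237, 0.937, 0.255], [-0.73, -0.001, 0.683]]
wrist_force: [-0.3, 2.0, 8.3]
gripper_width: 0.007
```

```bash
python3 stroke.py 12 2.2 10 0
```

```text
t 23.38 tray [15.   9.  93.2] x [ 0.669  0.141 -0.73 ] y [-0.207  0.978 -0.001] F(tray) [-0.   2.   8.3] w 0.007
[-0.21, 0.06, -0.19, 0.0, 0.0, 0.0]
[-0.42, 0.12, -0.38, 0.0, 0.0, 0.0]
[-0.63, 0.18, -0.58, 0.0, 0.0, 0.0]
[-0.83, 0.24, -0.78, 0.0, 0.0, 0.0]
[-1.03, 0.3, -0.98, 0.0, 0.0, 0.0]
[-1.23, 0.36, -1.19, 0.0, 0.0, 0.0]
[-1.42, 0.42, -1.4, 0.0, 0.0, 0.0]
[-1.6, 0.48, -1.62, 0.0, 0.0, 0.0]
[-1.79, 0.54, -1.84, 0.0, 0.0, 0.0]
[-1.96, 0.6, -2.06, 0.0, 0.0, 0.0]
```

Request:
{"api": "play_rows", "payload": {
  "plan": [
    [[-0.2,0.06,-0.2,0,0,0],[-0.42,0.12,-0.38,0,0,0],[-0.63,0.18,-0.58,0,0,0],[-0.83,0.24,-0.78,0,0,0],[-1.03,0.3,-0.98,0,0,0]]
  ]
}}

```text
time_s: 24.0
tcp_pos: [0.636, 0.0135, 0.0942]
ee_rot: [[0.64, -0.349, 0.684], [0.238, 0.937, 0.256], [-0.73, -0.001, 0.683]]
wrist_force: [0.4, 2.4, 6.8]
gripper_width: 0.003
```

Request:
{"api": "play_rows", "payload": {
  "plan": [
    [[-0.2,0.06,-0.2,0,0,0],[-0.39,0.12,-0.42,0,0,0],[-0.57,0.18,-0.64,0,0,0],[-0.75,0.24,-0.84,0,0,0],[-0.9,0.3,-1.02,0,0,0]]
  ]
}}

```text
time_s: 24.62
tcp_pos: [0.622, 0.0113, 0.0936]
ee_rot: [[0.64, -0.349, 0.684], [0.237, 0.937, 0.256], [-0.731, -0.001, 0.683]]
wrist_force: [-0.5, 2.7, 8.5]
gripper_width: 0.004
```

Request:
{"api": "play_rows", "payload": {
  "plan": [
    [[0,0,0,0,0,0],[-1.3,0.1,0.7,0,0,0],[-3,0.2,1.2,0,0,0],[-6,0.2,1.5,0,0,0],[-9,0.2,1.5,0,0,0]]
  ]
}}

```text
time_s: 25.25
tcp_pos: [0.5712, -0.0048, 0.1669]
ee_rot: [[0.634, -0.349, 0.69], [0.237, 0.937, 0.257], [-0.736, 0.001, 0.677]]
wrist_force: [0.6, -0.8, 0.2]
gripper_width: 0.005
```

```bash
python3 look.py 13;python3 flap2.py 13 -18 0 0 0.6; python3 - <<'E'
from station import r
import cv2
from h import *
p=r.capture("wrist")[0]; cv2.imwrite("pics/w13.png",p)
E
```

```text
t 25.25 tray [-66.7   0.5 166.9] x [ 0.662  0.142 -0.736] y [-0.208  0.978  0.001] F(tray) [ 0.5 -0.9  0.2] w 0.005
```

View pics/scene13f.png

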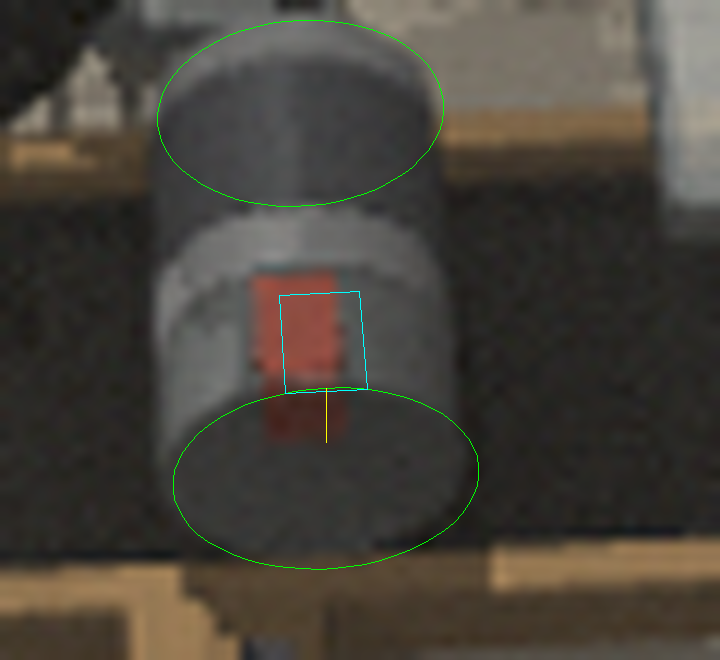

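View pics/side13f.png

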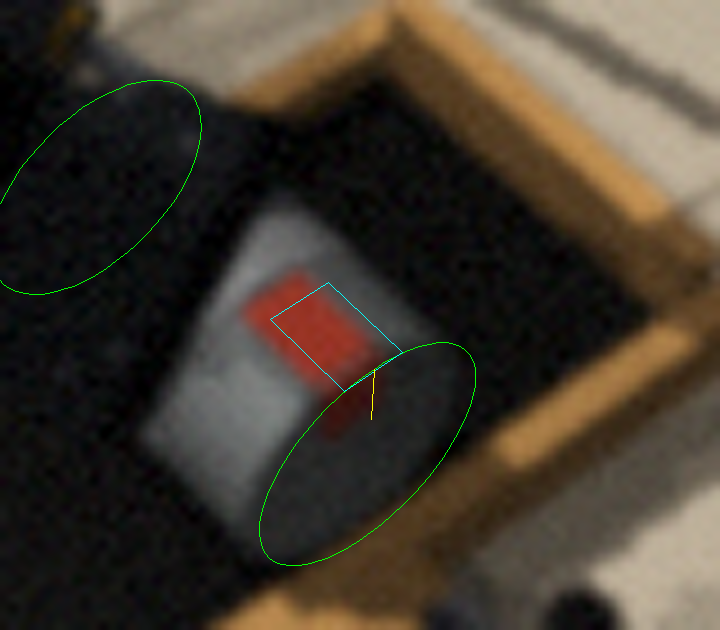

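View pics/w13.png

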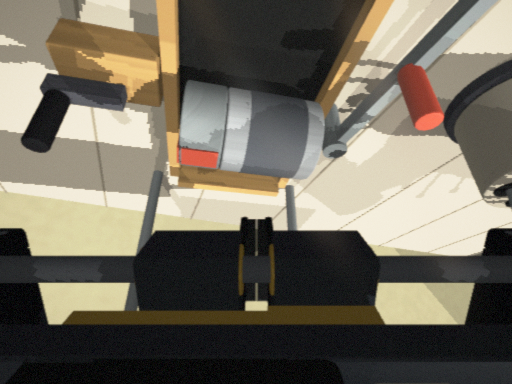

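```bash
python3 - <<'E'
from tin import *
s=show()
print(rel(s,(-40,-30,215),Rt(0,0),n=5))
E
```

```text
t 25.4 tray [-66.6   0.7 167.7] x [ 0.664  0.142 -0.734] y [-0.208  0.978  0.   ] F(tray) [ 0.5  0.5 -0.2] w 0.01
[[-0.43, -0.71, 0.93, 0.23, 0.85, -0.09], [-0.86, -1.42, 1.86, 0.46, 1.7, -0.18], [-1.28, -2.13, 2.79, 0.69, 2.56, -0.27], [-1.71, -2.84, 3.72, 0.92, 3.41, -0.36], [-2.14, -3.55, 4.65, 1.14, 4.26, -0.45]]
```

Request:
{"api": "play_rows", "payload": {
  "plan": [
    [[-0.4,-0.7,0.9,0.23,0.85,-0.09],[-0.9,-1.4,1.9,0.46,1.7,-0.18],[-1.3,-2.1,2.8,0.69,2.56,-0.27],[-1.7,-2.8,3.7,0.92,3.41,-0.36],[-2.1,-3.5,4.7,1.14,4.26,-0.45]]
  ]
}}

```text
time_s: 26.02
tcp_pos: [0.6034, -0.03, 0.2141]
ee_rot: [[-0.007, -0.147, 0.989], [-0.001, 0.989, 0.147], [-1.0, 0.0, -0.007]]
wrist_force: [0.3, 0.4, 0.0]
gripper_width: 0.008
```

Request:
{"api": "play_rows", "payload": {
  "plan": [
    [[0,0,0,0,0,0],[0,0,0,0,0,0]]
  ]
}}

```text
time_s: 26.28
tcp_pos: [0.6024, -0.0303, 0.2123]
ee_rot: [[-0.004, -0.147, 0.989], [0.0, 0.989, 0.147], [-1.0, 0.001, -0.003]]
wrist_force: [0.1, -0.3, 0.7]
gripper_width: 0.006
```

```bash
cat > wl.py <<'E'
from tin import *
from station import r
import sys
k=sys.argv[1]; s=show()
c=r.get_calibration("wrist");p,d=r.capture("wrist"); cv2.imwrite(f"pics/w{k}.png",p); np.save(f"pics/w{k}.npy",d)
import pickle; pickle.dump(c,open(f"pics/w{k}.pkl","wb")); print(inv(PT,campos(c)))
E
python3 wl.py 14
```

```text
t 26.27 tray [-39.5 -29.3 212.3] x [-0.003  0.001 -1.   ] y [-0.001  1.     0.001] F(tray) [ 0.  -0.3  0.7] w 0.006
[[-118.63098708  -28.82075265  374.27223137]]
```

View pics/w14.png

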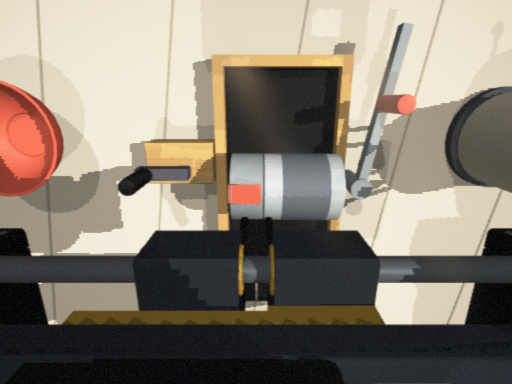

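```bash
cat > wf.py <<'E'
from tin import *
import sys,pickle
k,xc,ang=sys.argv[1],float(sys.argv[2]),float(sys.argv[3]); yc=float(sys.argv[4])
c=pickle.load(open(f"pics/w{k}.pkl","rb")); x0,y0,x1,y1,f=210,130,360,240,5
im=cv2.resize(cv2.imread(f"pics/w{k}.png")[y0:y1,x0:x1],None,fx=f,fy=f,interpolation=cv2.INTER_CUBIC)
C=inv(PT,campos(c))[0]
def dr(P,col,cl=False):
    uv=((proj(c,T(PT,P))-[x0,y0]+.5)*f-.5).round().astype(np.int32); cv2.polylines(im,[uv.reshape(-1,1,2)],cl,col,1)
v=np.array([C[0]-xc,C[2]-50]); D=np.hypot(*v); a0=np.arctan2(v[0],v[1]); h=np.arccos(38/D)
for a in (a0-h,a0+h):
    dr([(xc+38*np.sin(a),yc-59.5,50+38*np.cos(a)),(xc+38*np.sin(a),yc+59.5,50+38*np.cos(a))],(0,255,0))
aa=np.linspace(a0-h,a0+h,30)
for yy in (-59.5,-24.5,59.5): dr(np.c_[xc+38*np.sin(aa),0*aa+yc+yy,50+38*np.cos(aa)],(0,255,0))
b=np.radians(ang); e=10/38
dr([(xc+38*np.sin(q),yc+yy,50+38*np.cos(q)) for q,yy in ((b-e,-59.5),(b+e,-59.5),(b+e,-29.5),(b-e,-29.5))],(255,255,0),True)
for y in (-66,66): dr([(-153,y,27),(98,y,27)],(255,0,255))
cv2.imwrite(f"pics/w{k}f.png",im)
E
python3 wf.py 14 -20 0 0
```

```text
(no output)
```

View pics/w14f.png

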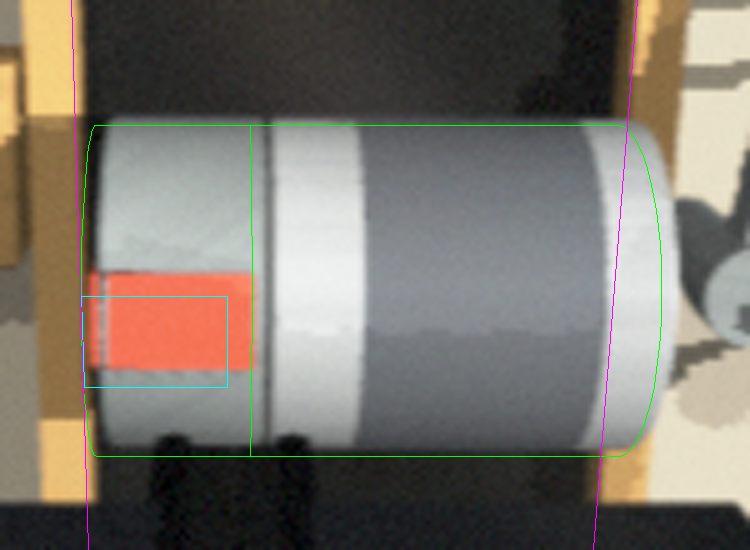

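```bash
python3 mv.py 17.5,45,-60 17.5,45,-112 17.5,45,-120
```

```text
t 26.32 tray [-40.  -29.4 213. ] x [-0.003  0.001 -1.   ] y [-0.001  1.     0.001] F(tray) [-0.8 -0.9  0.4] w 0.003
[ 17.5  45.  -60. ] [6.0, 4.5, 1.77, 0.0, 0.0, 0.0]
[  17.5   45.  -112. ] [11.2, 4.49, 1.78, 0.0, 0.0, 0.0]
[  17.5   45.  -120. ] [12.0, 4.49, 1.79, 0.0, 0.0, 0.0]
```

Request:
{"api": "play_rows", "payload": {
  "plan": [
    [[3,2.5,0.9,0,0,0],[6,4.5,1.8,0,0,0],[9,4.5,1.8,0,0,0],[11.4,4.5,1.8,0,0,0],[11.8,4.5,1.8,0,0,0]]
  ]
}}

```text
time_s: 26.95
tcp_pos: [0.6118, 0.0162, 0.0951]
ee_rot: [[-0.004, -0.147, 0.989], [-0.001, 0.989, 0.147], [-1.0, -0.0, -0.004]]
wrist_force: [-1.5, 0.1, -0.1]
gripper_width: 0.007
```

Request:
{"api": "play_rows", "payload": {
  "plan": [
    [[0,0,0,0,0,0],[0.2,0,0,0,0,0],[0.4,0,0,0,0,0],[0.4,0,0,0,0,0]]
  ]
}}

```text
time_s: 27.45
tcp_pos: [0.614, 0.0166, 0.0929]
ee_rot: [[-0.0, -0.147, 0.989], [-0.001, 0.989, 0.147], [-1.0, -0.001, -0.0]]
wrist_force: [-0.6, -0.2, -0.2]
gripper_width: 0.006
```

```bash
python3 -c "
from h import *
show()"
```

```text
t 27.45 tray [-21.1  15.4  92.9] x [-0.    -0.001 -1.   ] y [-0.001  1.    -0.001] F(tray) [-0.7 -0.1 -0.2] w 0.006
```

Request:
{"api": "play_rows", "payload": {
  "plan": [
    [[0.3,0,0,0,0,0],[0.5,0,0,0,0,0],[0.65,0,0,0,0,0],[0.65,0,0,0,0,0]]
  ]
}}

```text
time_s: 27.95
tcp_pos: [0.6161, 0.0169, 0.0883]
ee_rot: [[0.005, -0.149, 0.989], [-0.001, 0.989, 0.149], [-1.0, -0.001, 0.004]]
wrist_force: [1.1, 0.5, 6.0]
gripper_width: 0.007
```

```bash
python3 -c "
from h import *
show()"
```

```text
t 27.95 tray [-19.   15.4  88.3] x [ 0.004 -0.001 -1.   ] y [-0.002  1.    -0.001] F(tray) [1.1 0.4 6. ] w 0.007
```

Request:
{"api": "play_rows", "payload": {
  "plan": [
    [[0,0,0.1,0,0,0],[0,0,0.2,0,0,0],[0,0,0.3,0,0,0],[0,0,0.35,0,0,0],[0,0,0.35,0,0,0]]
  ]
}}

```text
time_s: 28.58
tcp_pos: [0.6195, 0.0174, 0.0883]
ee_rot: [[0.004, -0.148, 0.989], [-0.0, 0.989, 0.148], [-1.0, -0.001, 0.004]]
wrist_force: [0.8, 0.3, 6.8]
gripper_width: 0.004
```

Request:
{"api": "play_rows", "payload": {
  "plan": [
    [[-0.5,0,0,0,0,0],[-1.5,0,0,0,0,0],[-6,-1,-0.6,0,0,0],[-9,-3,-1.5,0,0,0],[-12.4,-4.5,-2.3,0,0,0]]
  ]
}}

```text
time_s: 29.2
tcp_pos: [0.6008, -0.0313, 0.2113]
ee_rot: [[-0.001, -0.147, 0.989], [-0.001, 0.989, 0.147], [-1.0, -0.001, -0.001]]
wrist_force: [0.2, 0.4, 0.7]
gripper_width: 0.003
```

Request:
{"api": "play_rows", "payload": {
  "plan": [
    [[0,0,0,0,0,0],[0,0,0,0,0,0]]
  ]
}}

```text
time_s: 29.45
tcp_pos: [0.6009, -0.0306, 0.2098]
ee_rot: [[-0.001, -0.147, 0.989], [-0.0, 0.989, 0.147], [-1.0, -0.0, -0.001]]
wrist_force: [0.1, 0.5, -0.5]
gripper_width: 0.008
```

```bash
python3 wl.py 15; python3 wf.py 15 -22 0 0.5; python3 look.py 15; python3 flap2.py 15 -18.5 0 0 0.6
```

```text
t 29.45 tray [-41.  -29.4 209.8] x [-0.001 -0.    -1.   ] y [-0.  1. -0.] F(tray) [ 0.2  0.5 -0.5] w 0.008
[[-120.53679507  -28.76884995  371.66604786]]
t 29.5 tray [-41.2 -29.3 209.2] x [-0.003 -0.    -1.   ] y [-0.001  1.    -0.   ] F(tray) [ 0.3  0.  -0.4] w 0.004
```

View pics/w15f.png

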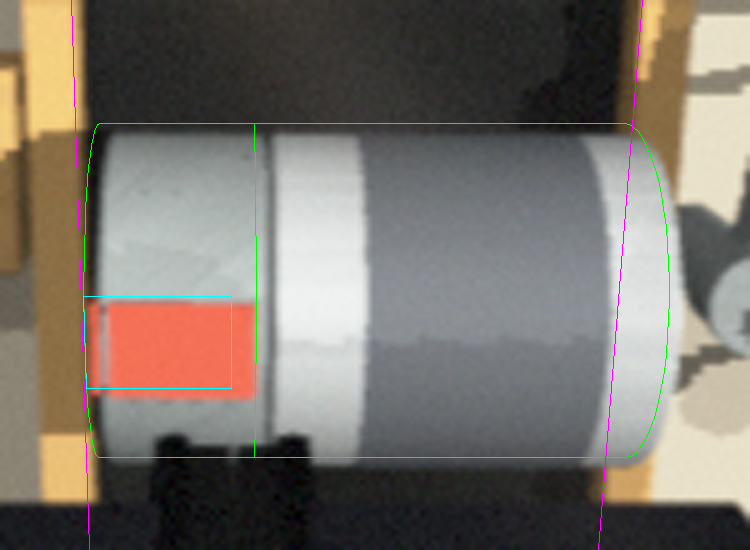

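View pics/scene15f.png

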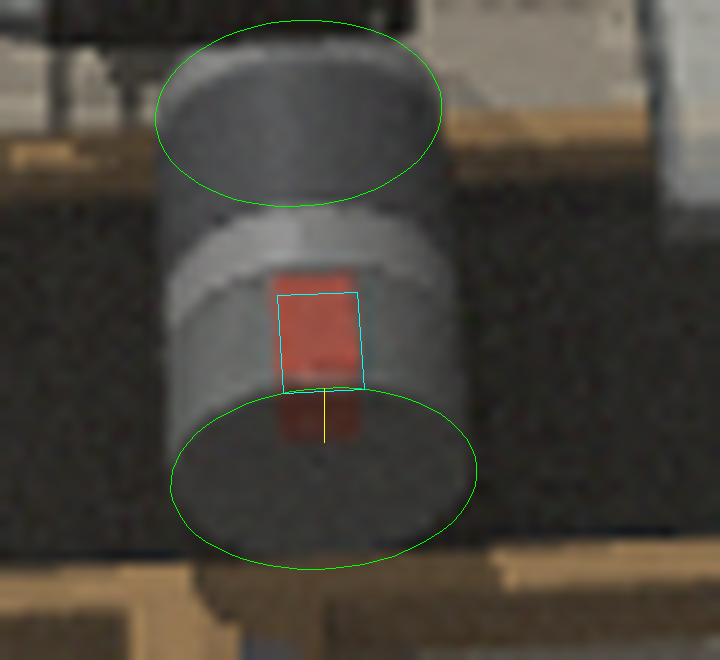

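View pics/scene15.png

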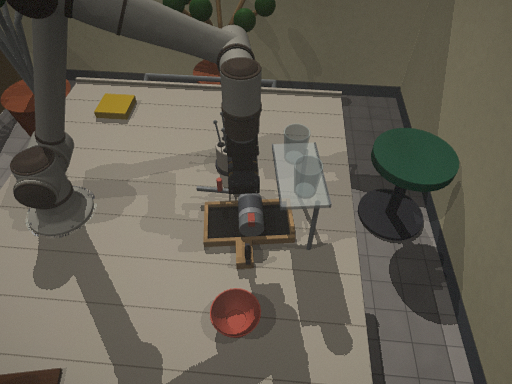

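View pics/w15.png

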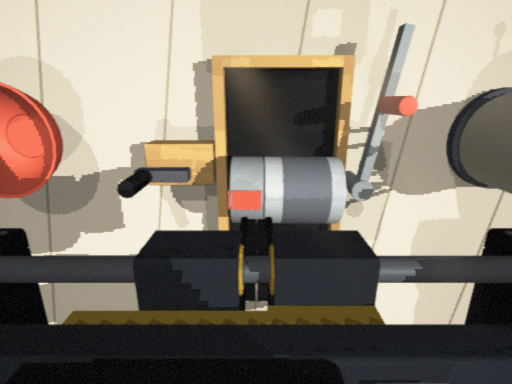

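Everything is where it should be: the glasses (295,135 and 307,175), the bowl and the caddy have not moved, the bar and keeper are open, and the tin is square with its flap up.

```bash
python3 -c "
from station import r
print(r.finish_job())"
```

```text
the job is handed in; nothing more can be done
None
```

I did the whole task in the order asked and handed it in at about 29.5 s of the 72 s allowed.

- **Keeper:** I slid it out until it met its end stop (about 6 N on the tool) and left it open.
- **Bar:** I swung it round to about 1.75 rad, beside the tray, and left it open. My first grip slipped partway and the wrist force reached about 27 N. I let go at about 0.7 rad, gripped again and finished the swing.
- **Tin:** I rolled it about 73 mm towards the robot in three strokes, pressing lightly on the sleeve with the shut fingers. It ended about 4° past upright, so I rolled it back slightly from the top.

**Last checks:**
- **Wrist camera:** the flap is within about 1° of straight up, and the tin looks square and centred between the rails.
- **Scene camera:** it agrees on the flap to within 1–2°. It puts the tin at about x = -19 mm, well clear of the shelf.
- **Surroundings:** the glasses, bowl and caddy look unmoved, and the gripper was about 120 mm above the tin when I handed in.

The cameras disagree with each other by about 2 mm in position, and I did not resolve that. The angle is measured against the tin's own outline, so it should be little affected.

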